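# Clear the worn races down the scrap chute and nest the parts cups

## Robot

A 7-joint arm with a two-finger parallel gripper is mounted at the origin on the work surface. World frame = base frame: x ahead of the robot, y to its left, z up, the work surface at z = 0. Lengths are in m, angles in rad, forces in N, time in s.
With the tool pointing down it reaches from about 0.425 to 0.875 m from the base axis. Payload 4.7 kg.
Tool frame: the origin (TCP) lies midway between the tips of the shut fingers; the grasp point (between the pads) lies 19 mm behind it; z points along the fingers, y is the direction in which the jaws open and shut (so a half turn about z gives the same grasp; the last joint's range is limited). The gripper opens to 85 mm and grips with 20 to 120 N. Pads are 22 mm wide; open, the fingers measure 114 mm over their backs; the gripper's body (76 mm by 85 mm) begins 54 mm behind the grasp point. The pads swing forward as they close: fully open they stand 13 mm farther back than shut.
Start: joints at [1.188, 0.321, -0.07, 1.45, 0.023, 1.371, -0.057], TCP at [0.251, -0.6, 0.231] pointing down, gripper open.
Joint ranges: [-2.86, 2.86], [-0.3, 2.09], [-1.38, 1.24], [0.06, 2.45], [-1.56, 4.7], [0.09, 2.05], [-2.69, 2.69]. Speed limits (rad/s): [2.57, 2.57, 3.14, 3.14, 3.14, 3.14, 3.14].

## Interface

Orientations are given as a unit quaternion [w, x, y, z].
In Python, from bench import manip, cams, job, nets gives the robot as it stands. The module is installed in compiled form; this text tells all that it offers.
- The arm moves only by the shell command python3 -m inch 'ROWS' [FORCE]. ROWS is JSON, a list that holds one entry, the list of rows, each a list of 7 numbers: the turn, a rotation vector about the tool's x, y, z in units of 5 degrees (1.0 is 5 degrees), then the shift along the tool's x, y, z in cm, then the opening in per cent of the stroke, from 0 (shut) to 100 (fully open). In form: [[[rx, ry, rz, tx, ty, tz, grip], ...]]. A call has 1 to 8 rows; each row is the pose to reach, as a shift and turn from the pose measured when the call began, along the tool's axes at that moment; what a row does not reach only later rows make up. A row lasts 1/12 s, in which the tool goes at most 41.7 mm and 7.16 degrees, less where a joint would pass 70% of its speed; a pose out of reach is approached as far as the arm can. A call with a gripper value outside its range is refused whole. The fingers move at their own pace and stop on an object; FORCE is the grip in N (left out, the last holds). Time passes only in rows, so rows that repeat a pose let the fingers close. It gives the time, the measured TCP pose, the force and the opening at its end, in the units of the state.
- manip.sense(): the state, without advancing time (a new reading comes with each control period).
- cams.snapshot(name): name is "scene" or "top" or "wrist"; returns (picture, depth): 400x640x3 uint8, red, green, blue; 400x640 float32, m along the optical axis (not along the pixel's ray), 0 where there is no reading.
- cams.calibration(name): a dict with "vertical_fov" (degrees; the focal length in pixels is half the picture's height over the tangent of half this angle, whatever the lens; pixels are square), "cx", "cy" (the principal point, pixels), "rvec" (rotation vector, rad) and "tvec" (3), from world to camera coordinates, as OpenCV has them; the wrist camera has in their place "tool_from_camera" (4x4, takes a point from camera to tool coordinates, whose origin is the TCP and whose axes are the flange's). Camera axes: x right, y down, z forward; pixel columns grow to the right and rows downward; lengths in m; the calibration is good to about 2 mm. A picture is of the moment at which its call begins: read the wrist's pose just before it. calibration takes no time and is no camera call.
- job.sign_off(): hands the job in, once; it reports no verdict.
Trained networks look in the newest picture that a camera, given by its name, has taken for a name from the list of things; names that differ only in an ending like _2 or _b are one class to them, and where a whole thing is asked for, a point or a joint stands for the part that bears it (a point fixed in the world has none). Each returns a list of dicts, best first, with "confidence" (0 to 1); they miss things now and then, are a little off and sometimes report something else, mostly with a low value. They report only what shows in the picture. A call takes as long as a camera call.
- nets.search_frame(camera, target): "point" ([row, column] in pixels, amid what is visible of it).
- nets.masks_of(camera, target): "mask" (400x640 bool, what is visible of it) and "point" ([row, column] in pixels, amid what is visible of it).
The state is a dict: "clock": time; "joints": joint angles; "qvel": joint speeds; "joint_torque": joint torques, N m; "position": TCP position; "tool_rot": TCP orientation; "ft_force": force on the tool from outside, world axes, zero at the start; "wrist_torque": the same for the moment, N m; "finger_gap": opening from 0.0 (shut) to 1.0 (fully open).
Only numpy, scipy, OpenCV 4.12 (cv2) and the standard library are available. Lean on these libraries where they do the work, as an engineer would, in place of code of your own. Each camera call takes 0.05 s, during which the arm holds its last target. There are 200 camera calls.

## Task

Clear the worn bearing races out of the steel parts cups: open the chute's shutter all the way to its stop, push each worn race along the chute's apron and in under the overhang so that it runs down into the crate, and then shut the shutter fully. Nest all four cups upright in one stack on the cork, clear of the chute's apron. Leave the big chrome bearing race, the connecting rod, the two gaskets and the shift knob lying where they are.

Things in the scene. Friction and masses are not known exactly. Their poses are not given: they have to be found in the camera images.
- chute: the fixed chute of smooth sheet metal. Origin: on the cork under the middle of the front edge of the overhang. x points along the lane, in through the mouth and down to the crate; y to the left seen along x; z up. From x = -115 mm to 0 lies a flat apron, its top at z = 2 mm, a lane 62 mm wide between turned-up edges 16 mm high
- overhang (a point): middle of the lower front edge of the overhang, 44 mm above the cork, at the chute's x = 0, y = 0. It is the shutter's top rail (3 mm thick, top at z = 54 mm); the shutter plate runs at chute x = 4 to 7 mm, and a roof of the same height follows. The rails go on to chute y = 118 mm, where the open shutter stands. An upright finger cannot pass x = 0
- brink (a point): middle of the apron's far edge, chute x = 10 mm, z = 2 mm. From here a covered duct falls at 42 degrees into an open wooden crate (chute x 92 to 412, y -180 to 180, z -185 to -80 mm) below the bench edge. An upright race pushed until its rear is level with the overhang's front edge has its centre 10 mm past the brink; it tips and slides down by itself and lies below z = -100 mm
- shutter (a joint): the shutter's slide, in m: 0 = shut (plate covers the mouth), 0.075 = fully open at its stop. It grows as the shutter moves along the chute's +y. It stays where it is left; moving it takes about 3 N
- shutter_tab (a point): grip point on the steel tab that stands up from the middle of the shutter plate (68 mm wide): tab 8 mm thick (along chute x), 26 mm wide (along chute y), its top 87 mm above the cork, both faces free above 54 mm. The point lies on its mid-plane, 75 mm above the cork, at chute x = 5.5 mm
- cup1: a steel parts cup, 67 mm across the rim, tapering to 47 mm at the foot, 24 mm high, wall 2 mm, base 8 mm thick (inner floor 48 mm across), 110 g, loose. Origin: centre of the underside; z up out of the mouth. The four cups are alike; set into another, one centres itself with its foot 8 to 10 mm above the other's. It may hold a worn race at the start
- cup2: a steel parts cup, 67 mm across the rim, tapering to 47 mm at the foot, 24 mm high, wall 2 mm, base 8 mm thick (inner floor 48 mm across), 110 g, loose. Origin: centre of the underside; z up out of the mouth. The four cups are alike; set into another, one centres itself with its foot 8 to 10 mm above the other's. It may hold a worn race at the start
- cup3: a steel parts cup, 67 mm across the rim, tapering to 47 mm at the foot, 24 mm high, wall 2 mm, base 8 mm thick (inner floor 48 mm across), 110 g, loose. Origin: centre of the underside; z up out of the mouth. The four cups are alike; set into another, one centres itself with its foot 8 to 10 mm above the other's. It may hold a worn race at the start
- cup4: a steel parts cup, 67 mm across the rim, tapering to 47 mm at the foot, 24 mm high, wall 2 mm, base 8 mm thick (inner floor 48 mm across), 110 g, loose. Origin: centre of the underside; z up out of the mouth. The four cups are alike; set into another, one centres itself with its foot 8 to 10 mm above the other's. It may hold a worn race at the start
- race1: a worn bearing race: a plain dark steel sleeve, 40 mm outside, 29 mm bore, 32 mm long, 130 g, loose. At the start it stands on end inside one of the parts cups and rises 16 mm above the rim. Origin: centre of its lower end face; z along its bore (up while it stands). None if it is absent this time
- race2: a worn bearing race: a plain dark steel sleeve, 40 mm outside, 29 mm bore, 32 mm long, 130 g, loose. At the start it stands on end inside one of the parts cups and rises 16 mm above the rim. Origin: centre of its lower end face; z along its bore (up while it stands). None if it is absent this time
- race3: a worn bearing race: a plain dark steel sleeve, 40 mm outside, 29 mm bore, 32 mm long, 130 g, loose. At the start it stands on end inside one of the parts cups and rises 16 mm above the rim. Origin: centre of its lower end face; z along its bore (up while it stands). None if it is absent this time
- race4: a worn bearing race: a plain dark steel sleeve, 40 mm outside, 29 mm bore, 32 mm long, 130 g, loose. At the start it stands on end inside one of the parts cups and rises 16 mm above the rim. Origin: centre of its lower end face; z along its bore (up while it stands). None if it is absent this time
- good_race: a bystander: a big bright chrome bearing race lying flat on the cork by itself, 62 mm outside, 50 mm bore, 18 mm high, loose; origin: centre of its underside
- con_rod: a bystander: a steel connecting rod lying flat on the cork, 153 mm long, 52 mm wide at the big end, 20 mm thick, loose; origin: on the underside, 52 mm from the big eye's centre towards the small eye; x points to the small eye
- gasket1: a bystander: a flat copper head gasket with two bores, 80 x 145 x 2 mm (long side along its y), flat on the cork, loose; origin: centre of its underside
- gasket2: a bystander: a second such gasket, lying on top of the first; origin: centre of its underside
- shift_knob: a bystander: a green nylon gear shift knob standing on the cork, 42 mm across, 46 mm high, loose; origin: centre of its underside

How it is judged:
By the outcome, as a careful person would: the job done as asked, in the order asked, and still so for the second after the job is handed in, with the robot touching nothing.
Of race1, race2, race3, race4 only 2 to 4 are there at a start; the rules pass over those that are not, and their reading is None.
At some moment in a run one of cup1, cup2, cup3, cup4 may be knocked a few centimetres aside while the robot is not near it.
It also fails if it takes over 210 s, if anything falls off the work surface, if the arm or the gripper's body presses on something with over 40 N, if the wrist force passes 120 N, or if a joint passes its speed limit or range.

## Working session

There is one attempt and no reset: what is moved stays moved. The work goes in short steps, Python scripts to look and compute and a shell command to move; the robot and the scene stay as the last step left them, time stands still between calls to the robot, and variables do not carry over. Pictures are saved under pics/ and viewed, about 12 in all and at most 16, crops included, and the job is handed in when it is done.

```bash
mkdir -p pics
cat > h.py <<'E'
import numpy as np, cv2
from bench import manip, cams, job, nets
from scipy.spatial.transform import Rotation as R
def snap(n,save=None):
    s=manip.sense(); im,d=cams.snapshot(n)
    if save: cv2.imwrite('pics/'+save+'.png',im[:,:,::-1])
    return s,im,d
def rot(s):
    q=s['tool_rot']; return R.from_quat([q[1],q[2],q[3],q[0]])
def cloud(n,s,d):
    c=cams.calibration(n); f=200/np.tan(np.radians(c['vertical_fov'])/2)
    v,u=np.mgrid[0:400,0:640]
    P=np.stack([(u-c['cx'])/f*d,(v-c['cy'])/f*d,d],-1)
    if n=='wrist':
        T=np.array(c['tool_from_camera']); P=P@T[:3,:3].T+T[:3,3]
        return rot(s).apply(P.reshape(-1,3)).reshape(P.shape)+s['position']
    Rm=R.from_rotvec(np.ravel(c['rvec'])).as_matrix()
    return (P-np.ravel(c['tvec']))@Rm
E
python3 - <<'E'
from h import *
s=manip.sense(); print(s)
for n in ['top','scene']:
    s,im,d=snap(n,n+'0'); np.savez(n+'0.npz',im=im,d=d); C=cloud(n,s,d)
    print(n,cams.calibration(n))
    for t in ['cup1','race1','good_race','con_rod','gasket1','shift_knob','chute','shutter_tab']:
        for r in nets.masks_of(n,t):
            m=r['mask']&(d>0)
            if r['confidence']>.3 and m.sum(): print(t,round(r['confidence'],2),np.round(r['point']),m.sum(),np.round(np.median(C[m],0),3),np.round(C[m].min(0),3),np.round(C[m].max(0),3))
E
```

```text
{'clock': 0.0, 'joints': array([ 1.18808453,  0.32182572, -0.07007699,  1.45168848,  0.02262549,
        1.3707808 , -0.05688816]), 'qvel': array([-7.13616639e-04,  6.83384059e-04, -3.67750934e-04, -1.34657194e-04,
       -6.44143249e-05,  1.41242935e-03, -8.59638426e-04]), 'joint_torque': array([ 9.08049060e-05, -4.93573737e+01, -3.81659986e-01, -3.14331722e+01,
        1.31773987e-02,  1.13827205e-02,  9.68741972e-06]), 'position': array([ 0.25094596, -0.59902178,  0.23021491]), 'tool_rot': array([-9.24577796e-04,  9.80377595e-01,  1.97126492e-01, -2.49967543e-04]), 'ft_force': array([ 1.25522231, -0.35165826, -0.32559935]), 'wrist_torque': array([-0.01032419,  0.01147164, -0.00224871]), 'finger_gap': 0.9957845964913855}
top {'vertical_fov': 56.80967068730264, 'cx': 321.06731229205826, 'cy': 191.20114375782154, 'rvec': array([ 2.15300747, -2.15818702,  0.16809331]), 'tvec': array([0.00517952, 0.47507424, 0.94087019])}
cup1 0.74 [185. 174.] 481 [0.49  0.395 0.01 ] [ 0.456  0.358 -0.002] [0.525 0.423 0.028]
cup1 0.55 [241. 212.] 367 [0.346 0.295 0.014] [ 0.312  0.261 -0.004] [0.375 0
[... 1624 characters left out ...]
.558 -0.338  0.044]
good_race 0.56 [273. 266.] 225 [ 0.453 -0.222  0.014] [ 0.422 -0.242 -0.005] [ 0.48  -0.181  0.023]
con_rod 0.89 [210. 298.] 548 [ 0.407 -0.043  0.016] [ 0.308 -0.078 -0.006] [ 0.46  -0.01   0.027]
gasket1 0.84 [293. 188.] 992 [ 0.338 -0.397  0.003] [ 0.291 -0.47  -0.003] [ 0.385 -0.321  0.012]
gasket1 0.75 [314. 195.] 10 [ 0.384 -0.418  0.003] [ 0.318 -0.425 -0.005] [ 0.387 -0.408  0.006]
shift_knob 0.57 [229. 246.] 180 [ 0.338 -0.176  0.04 ] [ 0.316 -0.191  0.005] [ 0.351 -0.156  0.05 ]
chute 0.72 [324. 432.] 23725 [ 0.831 -0.008 -0.169] [ 0.477 -0.202 -0.765] [1.117 0.599 0.092]
shutter_tab 0.63 [225. 390.] 80 [0.625 0.048 0.076] [0.618 0.033 0.009] [0.628 0.081 0.092]
```

View pics/top0.png

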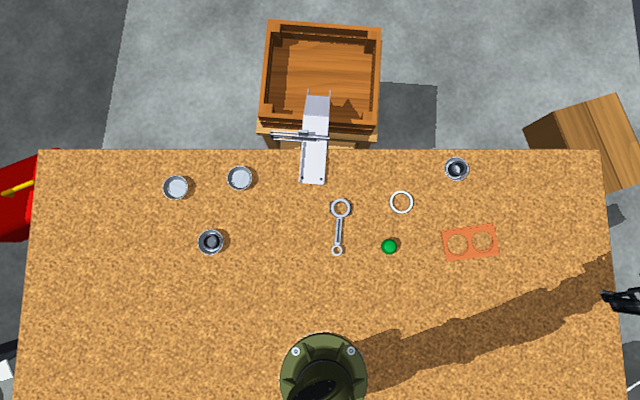

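View pics/scene0.png

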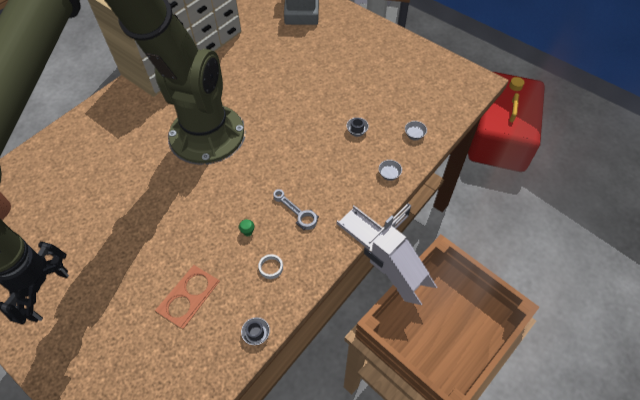

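```bash
cat >> h.py <<'E'
def goal(x,y,z,yaw_deg=None):
    "tool straight down; yaw = world direction of tool x (deg), mod 180; prints the row"
    s=manip.sense(); r=rot(s); tx=r.apply([1,0,0]); cur=np.degrees(np.arctan2(tx[1],tx[0]))
    if yaw_deg is None: yaw_deg=cur
    dy=(yaw_deg-cur+90)%180-90; y2=np.radians(cur+dy)
    c,sn=np.cos(y2),np.sin(y2); G=R.from_matrix(np.array([[c,sn,0],[sn,-c,0],[0,0,-1.]]))
    rv=np.degrees((r.inv()*G).as_rotvec())/5; t=r.inv().apply(np.array([x,y,z])-s['position'])*100
    print('row',np.round(rv,2),np.round(t,2),'| pos',np.round(s['position'],4),'yaw',round(cur,1),'F',np.round(s['ft_force'],1),'gap',round(s['finger_gap'],3),'t',round(s['clock'],1),'j7',round(s['joints'][6],2))
E
python3 - <<'E'
from h import *
for n in ['top','scene']:
    z=np.load(n+'0.npz'); im=z['im'];C=cloud(n,None,z['d'])
    X,Y,Z=C[...,0],C[...,1],C[...,2]; hsv=cv2.cvtColor(im,cv2.COLOR_RGB2HSV)
    # rims/empty cups
    for (x,y) in [(.49,.392),(.515,.21),(.346,.293),(.536,-.36)]:
        m=(np.hypot(X-x,Y-y)<.055)&(Z>.015)&(Z<.06)
        q=cv2.minEnclosingCircle(C[m][:,:2].astype(np.float32)); print(n,'cup',np.round(q,3),m.sum(),C[m][:,2].max())
    # lane: metal, low sat, near z 2mm
    m=(X>.48)&(X<.62)&(abs(Y-.04)<.07)&(hsv[...,1]<60)&(Z>-.01)&(Z<.03)
    q=cv2.minAreaRect(C[m][:,:2].astype(np.float32)); print('apron',q,m.sum()); print(np.round(cv2.boxPoints(q),3))
    m=(X>.58)&(X<.7)&(Y>-.05)&(Y<.25)&(Z>.062)
    print('tab',np.round(C[m].mean(0),4),m.sum(),np.round(C[m].min(0),3),np.round(C[m].max(0),3))
    m=(X>.58)&(X<.66)&(Y>.075)&(Y<.25)&(Z>.035)
    print('rail',m.sum(),cv2.minAreaRect(C[m][:,:2].astype(np.float32)))
im=cv2.imread('pics/top0.png')[110:210,140:480]; im2=cv2.imread('pics/scene0.png')[110:300,320:460]
cv2.imwrite('pics/z0.png',np.vstack([cv2.resize(im,(800,235),interpolation=2),cv2.copyMakeBorder(cv2.resize(im2,(265,360),interpolation=2),0,0,0,535,0)]))
goal(.5,-.37,.25,10)
E
```

```text
Traceback (most recent call last):
ValueError: setting an array element with a sequence. The requested array has an inhomogeneous shape after 1 dimensions. The detected shape was (2,) + inhomogeneous part.
```

Run:
```python
from h import *
for n in ['top','scene']:
    z=np.load(n+'0.npz'); im=z['im'];C=cloud(n,None,z['d'])
    X,Y,Z=C[...,0],C[...,1],C[...,2]; hsv=cv2.cvtColor(im,cv2.COLOR_RGB2HSV)
    for (x,y) in [(.49,.392),(.515,.21),(.346,.293),(.536,-.36)]:
        m=(np.hypot(X-x,Y-y)<.055)&(Z>.015)&(Z<.06)
        if m.sum()>3: print(n,'cup',cv2.minEnclosingCircle(C[m][:,:2].astype(np.float32)),m.sum(),C[m][:,2].max())
    m=(X>.48)&(X<.62)&(abs(Y-.04)<.07)&(hsv[...,1]<60)&(Z>-.01)&(Z<.03)
    q=cv2.minAreaRect(C[m][:,:2].astype(np.float32)); print('apron',q,m.sum()); print(np.round(cv2.boxPoints(q),3).tolist())
    m=(X>.58)&(X<.7)&(Y>-.05)&(Y<.25)&(Z>.062)
    print('tab',np.round(C[m].mean(0),4),m.sum(),np.round(C[m].min(0),3),np.round(C[m].max(0),3))
    m=(X>.58)&(X<.66)&(Y>.075)&(Y<.25)&(Z>.035)
    print('rail',m.sum(),cv2.minAreaRect(C[m][:,:2].astype(np.float32)))
im=cv2.imread('pics/top0.png')[110:210,140:480]; im2=cv2.imread('pics/scene0.png')[110:300,320:460]
cv2.imwrite('pics/z0.png',np.vstack([cv2.resize(im,(800,235),interpolation=2),cv2.copyMakeBorder(cv2.resize(im2,(265,360),interpolation=2),0,0,0,535,0)]))
goal(.5,-.37,.25,10)
```

```text
top cup ((0.4871213138103485, 0.39096787571907043), 0.033322252333164215) 151 0.02781158130020164
top cup ((0.513573169708252, 0.22166933119297028), 0.03333912417292595) 152 0.02829330404424928
top cup ((0.34393081068992615, 0.29279208183288574), 0.03315265104174614) 321 0.04546951353344083
top cup ((0.5379422307014465, -0.361431360244751), 0.03444003686308861) 299 0.0445920653273653
apron ((0.5597116351127625, 0.03466251865029335), (0.09443353861570358, 0.12144046276807785), 88.97024536132812) 1117
[[0.49799999594688416, -0.010999999940395355], [0.6200000047683716, -0.014000000432133675], [0.6209999918937683, 0.08100000023841858], [0.5, 0.08299999684095383]]
tab [0.6205 0.0491 0.0802] 57 [0.617 0.038 0.062] [0.626 0.061 0.092]
rail 109 ((0.6269418597221375, 0.10657387226819992), (0.06380981206893921, 0.013057787902653217), 84.88265991210938)
scene cup ((0.48905616998672485, 0.3937642574310303), 0.03776424750685692) 120 0.030252867789151143
scene cup ((0.5140660405158997, 0.2229871302843094), 0.036382075399160385) 135 0.02924564939654642
scene cup ((0.34638547897338867, 0.29266786575317383), 0.03585908189415932) 243 0.04380661596927193
scene cup ((0.5372105240821838, -0.3602234721183777), 0.03374649956822395) 386 0.043636317476976785
apron ((0.5576841831207275, 0.030090410262346268), (0.09026599675416946, 0.12617844343185425), 86.62560272216797) 1009
[[0.492000013589859, -0.010999999940395355], [0.6179999709129333, -0.01899999938905239], [0.6230000257492065, 0.07100000232458115], [0.4970000088214874, 0.07900000363588333]]
tab [0.6237 0.0476 0.0794] 64 [0.618 0.033 0.063] [0.628 0.063 0.092]
rail 100 ((0.6274013519287109, 0.10845761001110077), (0.06566456705331802, 0.011454116553068161), 86.20889282226562)
row [0.   0.   2.55] [ 31.82 -11.55  -1.87] | pos [ 0.2512 -0.5995  0.2314] yaw 22.7 F [-0.2 -0.7  0.2] gap 0.999 t 0.9 j7 -0.06
```

View pics/z0.png

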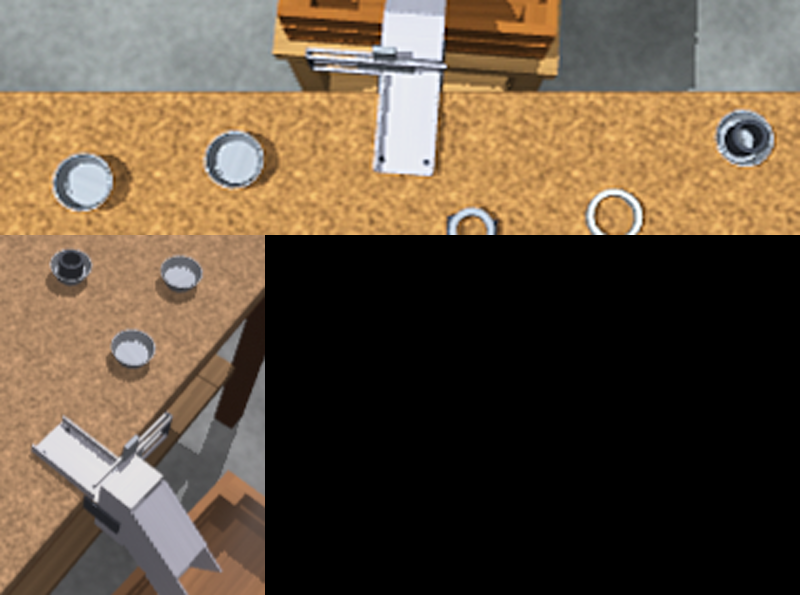

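```bash
python3 -m inch '[[[0,0,-6.2,24.5,-23.8,-9,100],[0,0,-6.2,24.5,-23.8,-9,100],[0,0,-6.2,24.5,-23.8,-9,100],[0,0,-6.2,24.5,-23.8,-9,100],[0,0,-6.2,24.5,-23.8,-9,100],[0,0,-6.2,24.5,-23.8,-9,100],[0,0,-6.2,24.5,-23.8,-9,100],[0,0,-6.2,24.5,-23.8,-9,100]]]' | tail -5
python3 -m inch '[[[0,0,-6.2,33.3,-7.8,0,100],[0,0,-6.2,33.3,-7.8,0,100],[0,0,-6.2,33.3,-7.8,0,100],[0,0,-6.2,33.3,-7.8,0,100],[0,0,-6.2,33.3,-7.8,0,100],[0,0,-6.2,33.3,-7.8,0,100],[0,0,-6.2,33.3,-7.8,0,100],[0,0,-6.2,33.3,-7.8,0,100]]]' | tail -5
python3 - <<'E'
from h import *
goal(.55,.035,.30,86)
s,im,d=snap('wrist','w1'); np.savez('w1.npz',im=im,d=d,p=s['position'],q=s['tool_rot'])
print(cams.calibration('wrist'))
E
```

```text
clock: 1.57
position: [0.378, -0.3011, 0.3171]
tool_rot: [0.001, 0.892, 0.452, -0.0]
ft_force: [1.6, -0.7, -0.6]
finger_gap: 0.994
clock: 2.23
position: [0.5083, 0.0058, 0.3173]
tool_rot: [0.001, 0.739, 0.674, -0.0]
ft_force: [1.0, -0.7, 0.5]
finger_gap: 0.996
row [ 0.02  0.02 -0.26] [3.3  3.88 1.73] | pos [0.5083 0.0058 0.3173] yaw 84.7 F [ 1.  -0.7  0.5] gap 0.996 t 2.2 j7 -0.16
{'vertical_fov': 65.88979976490542, 'cx': 317.24441007585284, 'cy': 198.33214155010975, 'tool_from_camera': array([[-9.04847594e-04, -9.58885508e-01, -2.83791761e-01,
         7.19570554e-02],
       [ 9.99999541e-01, -9.56604126e-04,  4.37879336e-05,
        -1.86323362e-04],
       [-3.13463984e-04, -2.83791591e-01,  9.58885934e-01,
        -1.43479117e-01],
       [ 0.00000000e+00,  0.00000000e+00,  0.00000000e+00,
         1.00000000e+00]])}
```

View pics/w1.png

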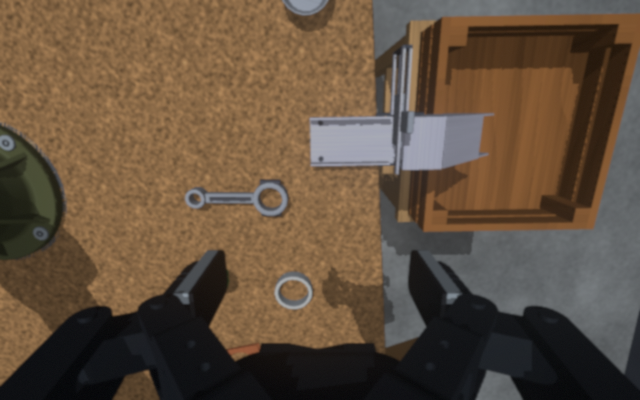

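Run:
```python
from h import *
z=np.load('w1.npz'); s=dict(position=z['p'],tool_rot=z['q']); C=cloud('wrist',s,z['d']); im=z['im']
X,Y,Z=C[...,0],C[...,1],C[...,2]; hsv=cv2.cvtColor(im,cv2.COLOR_RGB2HSV)
box=(X>.48)&(X<.62)&(abs(Y-.04)<.07)
print('cork z',np.median(Z[(X>.45)&(X<.58)&(Y>.09)&(Y<.15)]))
m=box&(hsv[...,1]<70)&(Z>-.006)&(Z<.025)
q=cv2.minAreaRect(C[m][:,:2].astype(np.float32)); print('apron',q,np.round(cv2.boxPoints(q),3).tolist())
for nm,lo,hi in [('edge',.010,.022)]:
  for x in np.arange(.5,.62,.015):
    k=box&(abs(X-x)<.006)&(Z>lo)&(Z<hi); 
    L=k&(Y>.04);Rr=k&(Y<.03)
    print(nm,round(x,3),np.round([np.median(Y[L]) if L.any() else 0,np.median(Y[Rr]) if Rr.any() else 0],4))
m=(X>.59)&(X<.66)&(Y>-.05)&(Y<.12)&(Z>.06)
print('tab',np.round(np.median(C[m],0),4),m.sum(),np.round(C[m].min(0),3),np.round(C[m].max(0),3))
k=m&(Z>.08); print('tabtop',cv2.minAreaRect(C[k][:,:2].astype(np.float32)),k.sum())
m=(X>.58)&(X<.65)&(Y>-.05)&(Y<.2)&(Z>.045)&(Z<.06); 
for y in np.arange(-.03,.2,.02):
    k=m&(abs(Y-y)<.006)
    if k.any(): print('rail',round(y,2),round(X[k].min(),4),round(X[k].max(),4),round(np.median(Z[k]),3))
```

```text
cork z 0.0008582585843028012
apron ((0.5585149526596069, 0.03322482109069824), (0.10015939921140671, 0.12303581833839417), 89.74707794189453) [[0.4970000088214874, -0.017000000923871994], [0.6200000047683716, -0.017000000923871994], [0.6200000047683716, 0.08299999684095383], [0.4970000088214874, 0.08399999886751175]]
edge 0.5 [ 0.0624 -0.0016]
edge 0.515 [ 0.0615 -0.0028]
edge 0.53 [ 0.06   -0.0043]
edge 0.545 [ 0.0594 -0.0056]
edge 0.56 [ 0.0579 -0.007 ]
edge 0.575 [ 0.0569 -0.0083]
edge 0.59 [ 0.0557 -0.0089]
edge 0.605 [ 0.0544 -0.0099]
tab [0.6201 0.05   0.0863] 277 [0.618 0.037 0.06 ] [0.627 0.062 0.09 ]
tabtop ((0.6228575110435486, 0.04976319521665573), (0.025274891406297684, 0.00818123109638691), 86.00102996826172) 184
rail -0.01 0.6125 0.65 0.055
rail 0.01 0.6141 0.65 0.055
rail 0.03 0.6155 0.6499 0.055
rail 0.05 0.6171 0.6499 0.055
rail 0.07 0.6187 0.6313 0.054
rail 0.09 0.62 0.632 0.054
rail 0.11 0.6218 0.6334 0.054
rail 0.13 0.623 0.6349 0.054
```

Run:
```python
from h import *
goal(.6229,.0498,.06,85.65)
```

```text
row [ 0.04 -0.06 -0.05] [ 4.13 10.86 25.81] | pos [0.5103 0.016  0.3174] yaw 85.4 F [1.3 5.2 1.3] gap 0.996 t 2.3 j7 -0.16
```

```bash
python3 -m inch '[[[0,0,0,4.1,10.9,19,100],[0,0,0,4.1,10.9,19,100],[0,0,0,4.1,10.9,19,100],[0,0,0,4.1,10.9,19,100],[0,0,0,4.1,10.9,19,100],[0,0,0,4.1,10.9,19,100],[0,0,0,4.1,10.9,19,100],[0,0,0,4.1,10.9,19,100]]]' | tail -5
python3 - <<'E'
from h import *
goal(.6229,.0498,.06,85.65)
s,im,d=snap('wrist'); C=cloud('wrist',s,d); m=(C[...,0]>.59)&(C[...,0]<.66)&(abs(C[...,1]-.05)<.05)&(C[...,2]>.078)&(C[...,2]<.1)
print(m.sum(),cv2.minAreaRect(C[m][:,:2].astype(np.float32)) if m.any() else 0)
E
```

```text
clock: 2.95
position: [0.6224, 0.0492, 0.1272]
tool_rot: [-0.002, 0.735, 0.678, 0.003]
ft_force: [-0.1, 0.2, -0.2]
finger_gap: 0.999
row [ 0.01 -0.07 -0.04] [0.03 0.04 6.72] | pos [0.6224 0.0492 0.1272] yaw 85.4 F [-0.1  0.2 -0.2] gap 0.999 t 3.0 j7 -0.4
525 ((0.6228206753730774, 0.05058041214942932), (0.026152726262807846, 0.00779580045491457), 85.32091522216797)
```

```bash
python3 -m inch '[[[0,0,0,0,0,3,100],[0,0,0,0,0,6.5,100],[0,0,0,0,0,6.5,100],[0,0,0,0,0,6.5,0],[0,0,0,0,0,6.5,0],[0,0,0,0,0,6.5,0],[0,0,0,0,0,6.5,0],[0,0,0,0,0,6.5,0]]]' 40 | tail -5
python3 -m inch '[[[0,0,0,1,0,0,0],[0,0,0,2,0,0,0],[0,0,0,3,0,0,0],[0,0,0,3.8,0,0,0],[0,0,0,4.4,0,0,0],[0,0,0,4.6,0,0,0],[0,0,0,4.8,0,0,0],[0,0,0,4.9,0,0,0]]]' | tail -5
```

```text
clock: 3.67
position: [0.6244, 0.0493, 0.0657]
tool_rot: [0.001, 0.735, 0.678, 0.004]
ft_force: [-1.1, 0.2, 0.2]
finger_gap: 0.3
clock: 4.33
position: [0.6269, 0.0989, 0.0663]
tool_rot: [-0.0, 0.735, 0.678, 0.003]
ft_force: [-6.3, -2.5, 5.9]
finger_gap: 0.087
```

Run:
```python
from h import *
goal(.6262,.0959,.062,85.65)
```

```text
row [ 0.05 -0.05 -0.04] [-0.31 -0.05  0.43] | pos [0.6269 0.0989 0.0663] yaw 85.4 F [-6.3 -2.5  5.9] gap 0.087 t 4.3 j7 -0.52
```

```bash
python3 -m inch '[[[0,0,0,0.3,0,0,0],[0,0,0,0.6,0,0,0],[0,0,0,0.9,0,0,0],[0,0,0,1.0,0,0,0],[0,0,0,1.0,0,0,0],[0,0,0,1.0,0,0,0]]]' | tail -5
python3 - <<'E'
from h import *
s,im,d=snap('wrist','w2'); C=cloud('wrist',s,d); m=(C[...,0]>.59)&(C[...,0]<.66)&(C[...,1]>.05)&(C[...,1]<.16)&(C[...,2]>.078)&(C[...,2]<.1)
print(m.sum(),np.round(C[m].min(0),3),np.round(C[m].max(0),3)); goal(.6262,.0959,.062,85.65)
E
```

```text
clock: 4.83
position: [0.6272, 0.1035, 0.0663]
tool_rot: [0.002, 0.736, 0.677, -0.001]
ft_force: [-5.9, -10.1, 5.8]
finger_gap: 0.08
2362 [0.611 0.083 0.078] [0.645 0.116 0.1  ]
row [ 0.02  0.04 -0.08] [-0.76 -0.04  0.43] | pos [0.6272 0.1035 0.0663] yaw 85.3 F [ -6.3 -11.2   6.9] gap 0.081 t 4.9 j7 -0.54
```

View pics/w2.png

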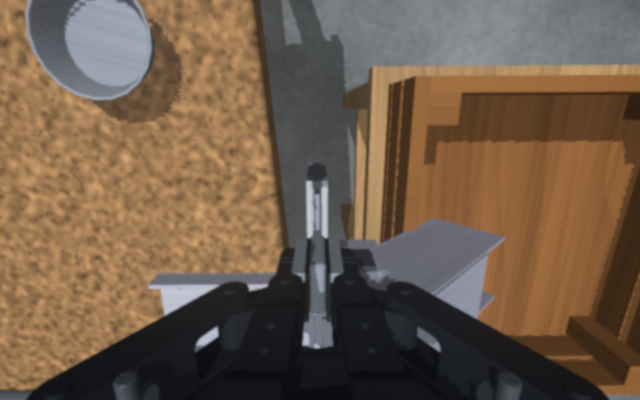

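```bash
python3 -m inch '[[[0,0,0,0,0,0,60],[0,0,0,0,0,0,60],[0,0,0,0,0,0,60],[0,0,0,0,0,0,60],[0,0,0,0,0,-4,100],[0,0,0,0,0,-8,100],[0,0,0,0,0,-12,100],[0,0,0,0,0,-16,100]]]' | tail -5
python3 - <<'E'
from h import *
s,im,d=snap('top'); C=cloud('top',s,d); m=(C[...,0]>.59)&(C[...,0]<.66)&(C[...,1]>.05)&(C[...,1]<.16)&(C[...,2]>.07)&(C[...,2]<.1)
print(m.sum(),np.round(C[m].min(0),3),np.round(C[m].max(0),3)); goal(.345,.2927,.12,85.65)
E
```

```text
clock: 5.55
position: [0.6268, 0.1053, 0.2281]
tool_rot: [0.002, 0.735, 0.678, -0.0]
ft_force: [0.5, 0.5, -1.0]
finger_gap: 0.993Traceback (most recent call last):
  File "<stdin>", line 3, in <module>
    return umr_minimum(a, axis, None, out, keepdims, initial, where)
ValueError: zero-size array to reduction operation minimum which has no identity
```

```bash
python3 -m inch '[[[0,0,0,15.5,-29.5,3,100],[0,0,0,15.5,-29.5,3,100],[0,0,0,15.5,-29.5,3,100],[0,0,0,15.5,-29.5,3,100],[0,0,0,15.5,-29.5,3,100],[0,0,0,15.5,-29.5,3,100],[0,0,0,15.5,-29.5,3,100],[0,0,0,15.5,-29.5,3,100]]]' | tail -5
python3 - <<'E'
from h import *
s,im,d=snap('top'); C=cloud('top',s,d); X,Y,Z=np.moveaxis(C,-1,0); m=(X>.59)&(X<.66)&(Y>.05)&(Y<.16)&(Z>.068)&(Z<.1)
print('tab',np.round(np.median(C[m],0),4)); 
s,im,d=snap('wrist','w3'); C=cloud('wrist',s,d); X,Y,Z=np.moveaxis(C,-1,0)
m=(np.hypot(X-.345,Y-.293)<.05)&(Z>.034)&(Z<.05); print('race',m.sum(),cv2.minEnclosingCircle(C[m][:,:2].astype(np.float32)))
m=(np.hypot(X-.345,Y-.293)<.05)&(Z>.012)&(Z<.05); print('cup',m.sum(),cv2.minEnclosingCircle(C[m][:,:2].astype(np.float32)))
goal(.345,.2927,.12,85.65)
E
```

```text
clock: 6.27
position: [0.3476, 0.2869, 0.2028]
tool_rot: [0.006, 0.735, 0.678, 0.006]
ft_force: [-0.2, 1.1, 0.2]
finger_gap: 1.001
tab [0.6237 0.0955 0.0851]
race 616 ((0.34514814615249634, 0.2908667027950287), 0.019925564527511597)
cup 2053 ((0.34428462386131287, 0.29249945282936096), 0.033288635313510895)
row [0.19 0.   0.07] [ 0.27 -0.06  8.29] | pos [0.344  0.2901 0.2029] yaw 86.0 F [0.7 0.6 0.1] gap 1.0 t 6.4 j7 -0.73
```

```bash
python3 -m inch '[[[0.2,0,0,0.1,0.1,4,100],[0.2,0,0,0.1,0.1,8,100],[0.2,0,0,0.1,0.1,12,100],[0.2,0,0,0.1,0.1,15,100],[0.2,0,0,0.1,0.1,17,100],[0.2,0,0,0.1,0.1,17.6,100],[0.2,0,0,0.1,0.1,17.6,100],[0.2,0,0,0.1,0.1,17.6,100]]]' | tail -5
python3 - <<'E'
from h import *
goal(.345,.2910,.027,85.65)
E
```

```text
clock: 7.03
position: [0.3484, 0.2918, 0.0278]
tool_rot: [-0.0, 0.731, 0.682, 0.0]
ft_force: [0.2, 0.1, 0.6]
finger_gap: 0.998
row [-0.01 -0.01  0.07] [-0.1  -0.33  0.08] | pos [0.3484 0.2918 0.0278] yaw 86.0 F [0.2 0.1 0.6] gap 0.998 t 7.0 j7 -1.03
```

```bash
python3 -m inch '[[[0,0,0,-0.1,-0.3,0,100],[0,0,0,-0.1,-0.3,0,40],[0,0,0,-0.1,-0.3,0,30],[0,0,0,-0.1,-0.3,0,20],[0,0,0,-0.1,-0.3,0,20],[0,0,0,-0.1,-0.3,0,20],[0,0,0,-0.1,-0.3,0,20],[0,0,0,-0.1,-0.3,0,20]]]' 50 | tail -5
python3 -m inch '[[[0,0,0,0,0,-1,20],[0,0,0,0,0,-2,20],[0,0,0,0,0,-4,20],[0,0,0,0,0,-6,20],[0,0,0,0,0,-8,20],[0,0,0,0,0,-10,20],[0,0,0,0,0,-10,20],[0,0,0,0,0,-10,20]]]' | tail -5
python3 - <<'E'
from h import *
s,im,d=snap('wrist','w4')
x=np.array([.9971,-.0758]);o=np.array([.615,.0215]); p=o-.055*x
print(p);goal(p[0],p[1],.16,85.65)
E
```

```text
clock: 7.7
position: [0.3457, 0.291, 0.0288]
tool_rot: [0.0, 0.731, 0.682, 0.0]
ft_force: [-2.0, -2.3, 9.7]
finger_gap: 0.438
clock: 8.37
position: [0.3466, 0.2913, 0.13]
tool_rot: [0.001, 0.731, 0.682, 0.002]
ft_force: [-0.6, 0.1, -1.8]
finger_gap: 0.441
[0.5601595 0.025669 ]
row [0.02 0.   0.07] [-24.95  23.23  -3.07] | pos [0.3458 0.2908 0.1289] yaw 86.0 F [ 0.  -0.1 -2.4] gap 0.441 t 8.4 j7 -0.83
```

View pics/w4.png

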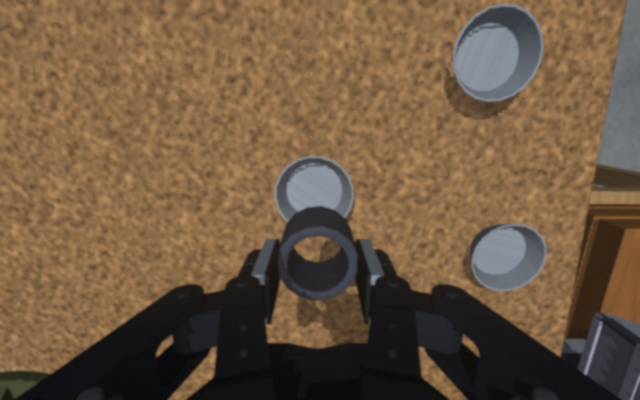

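```bash
python3 -m inch '[[[0,0,0,-24.9,22.5,-2,20],[0,0,0,-24.9,22.5,-2,20],[0,0,0,-24.9,22.5,-2,20],[0,0,0,-24.9,22.5,-2,20],[0,0,0,-24.9,22.5,-2,20],[0,0,0,-24.9,22.5,-2,20],[0,0,0,-24.9,22.5,-2,20],[0,0,0,-24.9,22.5,-2,20]]]' | tail -5
python3 -m inch '[[[0,0,0,0,0,0,20],[0,0,0,0,0,0,20]]]' | tail -5
python3 - <<'E'
from h import *
x=np.array([.9971,-.0758]);o=np.array([.615,.0215]); p=o-.065*x
print(p);goal(p[0],p[1],.023,85.65)
E
```

```text
clock: 9.08
position: [0.5508, 0.0272, 0.1473]
tool_rot: [-0.0, 0.731, 0.682, -0.001]
ft_force: [1.2, 1.3, -1.2]
finger_gap: 0.433
clock: 9.25
position: [0.5507, 0.0239, 0.1449]
tool_rot: [-0.002, 0.733, 0.68, -0.002]
ft_force: [-1.1, 0.0, -2.5]
finger_gap: 0.437
[0.5501885 0.026427 ]
row [-0.06 -0.01  0.  ] [ 0.24 -0.   12.19] | pos [0.5507 0.0239 0.1449] yaw 85.7 F [-1.1  0.  -2.5] gap 0.437 t 9.2 j7 -0.31
```

```bash
python3 -m inch '[[[0,0,0,0.2,0,3,20],[0,0,0,0.2,0,6,20],[0,0,0,0.2,0,9,20],[0,0,0,0.2,0,11,20],[0,0,0,0.2,0,11.8,20],[0,0,0,0.2,0,12.1,20],[0,0,0,0.2,0,12.2,20],[0,0,0,0.2,0,12.2,20]]]' | tail -5
python3 -m inch '[[[0,0,0,0,0,0,20],[0,0,0,0,0,0,60],[0,0,0,0,0,0,60],[0,0,0,0,0,0,60],[0,0,0,0,0,-2,60],[0,0,0,0,0,-5,60],[0,0,0,0,0,-8,60],[0,0,0,0,0,-8,60]]]' | tail -5
python3 - <<'E'
from h import *
s,im,d=snap('wrist','w5')
x=np.array([.9971,-.0758]);o=np.array([.615,.0215]); p=o-.110*x
print(p);goal(p[0],p[1],.02,85.65)
E
```

```text
clock: 9.92
position: [0.5499, 0.0274, 0.0232]
tool_rot: [-0.002, 0.733, 0.681, -0.002]
ft_force: [0.5, -0.3, -1.5]
finger_gap: 0.44
clock: 10.58
position: [0.5546, 0.028, 0.1092]
tool_rot: [0.001, 0.733, 0.681, 0.002]
ft_force: [0.7, 0.0, 1.3]
finger_gap: 0.599
[0.505319 0.029838]
row [ 0.02 -0.01  0.02] [-0.14 -4.81  8.67] | pos [0.5532 0.0276 0.1068] yaw 85.8 F [ 0.4 -0.8 -0.8] gap 0.598 t 10.6 j7 -0.34
```

View pics/w5.png

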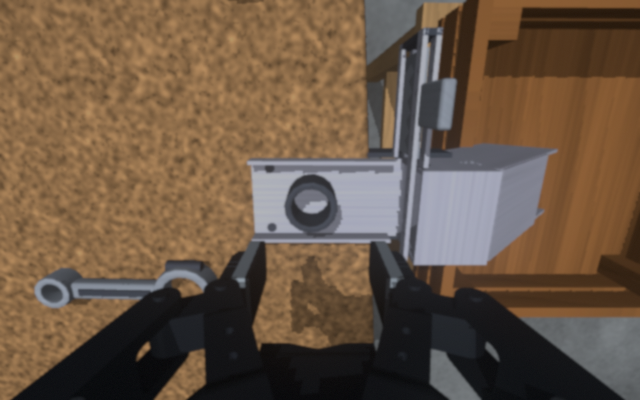

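```bash
python3 -m inch '[[[0,0,0,-0.1,-2.5,0,0],[0,0,0,-0.1,-4.9,0,0],[0,0,0,-0.1,-4.9,0,0],[0,0,0,-0.1,-4.9,0,0],[0,0,0,-0.1,-4.9,3,0],[0,0,0,-0.1,-4.9,6,0],[0,0,0,-0.1,-4.9,8,0],[0,0,0,-0.1,-4.9,8.7,0]]]' | tail -5
python3 - <<'E'
from h import *
x=np.array([.9971,-.0758]);o=np.array([.615,.0215]); 
p=o-.03*x; goal(p[0],p[1],.02,85.65)
E
```

```text
clock: 11.3
position: [0.5025, 0.03, 0.0162]
tool_rot: [-0.002, 0.733, 0.68, -0.001]
ft_force: [-1.3, 0.2, -0.1]
finger_gap: 0.001
row [-0.04 -0.02  0.02] [-0.01  8.28 -0.41] | pos [0.5025 0.03   0.0162] yaw 85.7 F [-1.3  0.2 -0.1] gap 0.001 t 11.3 j7 -0.39
```

```bash
python3 -m inch '[[[0,0,0,0,1.2,-0.3,0],[0,0,0,0,2.4,-0.3,0],[0,0,0,0,3.6,-0.3,0],[0,0,0,0,4.8,-0.3,0],[0,0,0,0,6,-0.3,0],[0,0,0,0,7,-0.3,0],[0,0,0,0,8,-0.3,0],[0,0,0,0,8.3,-0.3,0]]]' | tail -5
python3 - <<'E'
from h import *
s,im,d=snap('wrist','w6')
x=np.array([.9971,-.0758]);o=np.array([.615,.0215]); 
C=cloud('wrist',s,d); m=(C[...,2]>.03)&(C[...,2]<.037)&(C[...,0]>.53)&(C[...,0]<.68)&(abs(C[...,1]-.022)<.03); q=C[m]; print(m.sum(), np.round(((q[:,:2]-o)@x).min(),4) if m.any() else 0)
p=o-.012*x; goal(p[0],p[1],.02,85.65)
E
```

```text
clock: 11.97
position: [0.5873, 0.0237, 0.0193]
tool_rot: [-0.002, 0.733, 0.68, 0.0]
ft_force: [-1.0, 0.8, 0.7]
finger_gap: -0.002
1578 -0.0414
row [-0.03 -0.03  0.01] [-0.02  1.62 -0.09] | pos [0.5869 0.0238 0.0192] yaw 85.7 F [-0.3 -0.5  0.5] gap 0.001 t 12.0 j7 -0.41
```

View pics/w6.png

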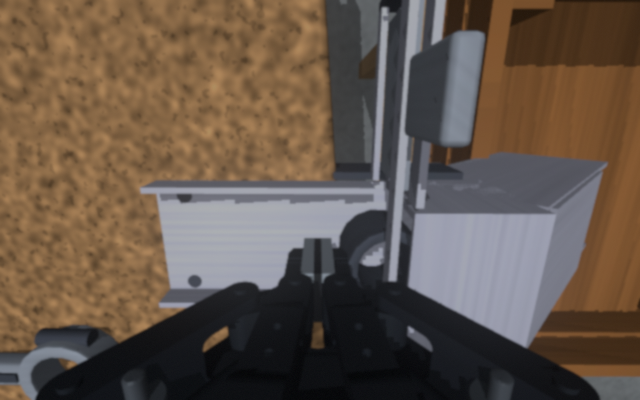

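```bash
python3 -m inch '[[[0,0,0,0,0.5,0,0],[0,0,0,0,1,0,0],[0,0,0,0,1.4,0,0],[0,0,0,0,1.7,0,0],[0,0,0,0,1.7,0,0]]]' | tail -5
python3 - <<'E'
from h import *
x=np.array([.9971,-.0758]);o=np.array([.615,.0215]); s=manip.sense(); print((s['position'][:2]-o)@x)
s,im,d=snap('wrist','w7')
E
```

```text
clock: 12.43
position: [0.6012, 0.0227, 0.0185]
tool_rot: [-0.004, 0.733, 0.68, -0.003]
ft_force: [-7.9, 0.3, 3.2]
finger_gap: 0.0
-0.013886406667568168
```

View pics/w7.png

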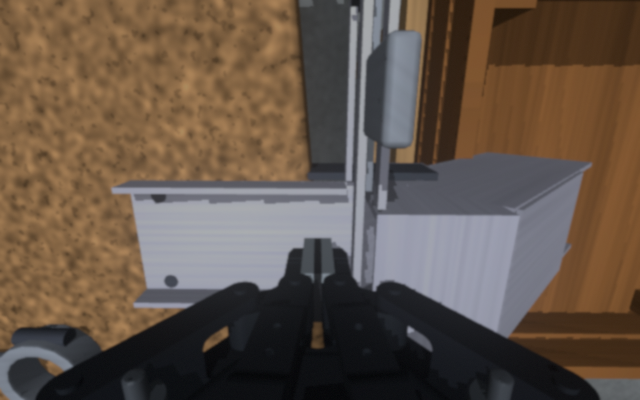

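```bash
python3 -m inch '[[[0,0,0,0,-2,0,0],[0,0,0,0,-4,0,0],[0,0,0,0,-4,-3,50],[0,0,0,0,-4,-7,100],[0,0,0,0,-4,-11,100],[0,0,0,0,-4,-15,100],[0,0,0,0,-4,-18,100],[0,0,0,0,-4,-18,100]]]' | tail -5
python3 - <<'E'
from h import *
s,im,d=snap('wrist'); C=cloud('wrist',s,d); print('wrist crate z>..',[(np.round(r['confidence'],2),np.round(np.median(C[r['mask']],0),3)) for r in nets.masks_of('wrist','race1')])
s,im,d=snap('scene'); C=cloud('scene',s,d); print([(np.round(r['confidence'],2),np.round(np.median(C[r['mask']],0),3)) for r in nets.masks_of('scene','race1')])
goal(.537,-.30,.2,85.65)
E
```

```text
clock: 13.15
position: [0.567, 0.0261, 0.2064]
tool_rot: [0.001, 0.733, 0.68, 0.002]
ft_force: [1.4, 0.6, 0.4]
finger_gap: 0.848
wrist crate z>.. [(np.float64(0.96), array([ 0.855,  0.002, -0.146]))]
[(np.float64(0.72), array([ 0.539, -0.363,  0.033])), (np.float64(0.65), array([ 0.859, -0.003, -0.145])), (np.float64(0.55), array([ 0.445, -0.211,  0.015]))]
row [-0.12 -0.01  0.02] [-32.6   -0.08  -0.26] | pos [0.562  0.0251 0.1976] yaw 85.7 F [-0.1 -0.6  0.3] gap 0.998 t 13.3 j7 -0.29
```

```bash
python3 -m inch '[[[0,0,0,-32.6,0,0,100],[0,0,0,-32.6,0,0,100],[0,0,0,-32.6,0,0,100],[0,0,0,-32.6,0,0,100],[0,0,0,-32.6,0,0,100],[0,0,0,-32.6,0,0,100],[0,0,0,-32.6,0,0,100],[0,0,0,-32.6,0,0,100]]]' | tail -5
python3 -m inch '[[[0,0,0,-5.5,0.3,0,100],[0,0,0,-5.5,0.3,0,100],[0,0,0,-5.5,0.3,0,100],[0,0,0,-5.5,0.3,0,100]]]' | tail -5
python3 - <<'E'
from h import *
s,im,d=snap('wrist','w8'); C=cloud('wrist',s,d); X,Y,Z=np.moveaxis(C,-1,0)
m=(np.hypot(X-.537,Y+.361)<.05)&(Z>.034)&(Z<.05); q=cv2.minEnclosingCircle(C[m][:,:2].astype(np.float32));print('race',m.sum(),q)
goal(q[0][0],q[0][1],.027,85.65)
E
```

```text
clock: 14.02
position: [0.5356, -0.3033, 0.1948]
tool_rot: [-0.006, 0.734, 0.679, -0.004]
ft_force: [0.0, -0.2, 0.7]
finger_gap: 0.996
clock: 14.35
position: [0.533, -0.3588, 0.1921]
tool_rot: [-0.008, 0.735, 0.679, -0.004]
ft_force: [-0.2, 0.2, 0.6]
finger_gap: 1.003
race 652 ((0.5372631549835205, -0.3619605004787445), 0.019848423078656197)
row [-0.19 -0.05 -0.  ] [-0.55  0.64 16.57] | pos [ 0.534  -0.3569  0.1928] yaw 85.6 F [ 0.5  0.8 -0.3] gap 0.998 t 14.4 j7 0.33
```

```bash
python3 -m inch '[[[-0.2,0,0,-0.5,0.6,4,100],[-0.2,0,0,-0.5,0.6,8,100],[-0.2,0,0,-0.5,0.6,12,100],[-0.2,0,0,-0.5,0.6,14,100],[-0.2,0,0,-0.5,0.6,16,100],[-0.2,0,0,-0.5,0.6,16.6,100],[-0.2,0,0,-0.5,0.6,16.6,100],[-0.2,0,0,-0.5,0.6,16.6,100]]]' | tail -5
python3 - <<'E'
from h import *
goal(.5373,-.362,.027,85.65)
E
```

```text
clock: 15.07
position: [0.538, -0.3602, 0.0275]
tool_rot: [-0.001, 0.733, 0.68, 0.002]
ft_force: [0.9, -0.3, 0.8]
finger_gap: 1.003
row [ 0.02 -0.05  0.02] [-0.19 -0.05  0.05] | pos [ 0.538  -0.3602  0.0275] yaw 85.8 F [ 0.9 -0.3  0.8] gap 1.003 t 15.1 j7 0.28
```

```bash
python3 -m inch '[[[0,0,0,-0.2,-0.1,0,40],[0,0,0,-0.2,-0.1,0,30],[0,0,0,-0.2,-0.1,0,20],[0,0,0,-0.2,-0.1,0,20],[0,0,0,-0.2,-0.1,0,20],[0,0,0,-0.2,-0.1,0,20],[0,0,0,-0.2,-0.1,0,20],[0,0,0,-0.2,-0.1,0,20]]]' 50 | tail -5
python3 -m inch '[[[0,0,0,0,0,-1,20],[0,0,0,0,0,-2,20],[0,0,0,0,0,-4,20],[0,0,0,0,0,-7,20],[0,0,0,0,0,-10,20],[0,0,0,0,0,-12,20],[0,0,0,0,0,-12,20],[0,0,0,0,0,-12,20]]]' | tail -5
python3 -m inch '[[[0,0,0,32,-1.3,0,20],[0,0,0,32,-1.3,0,20],[0,0,0,32,-1.3,0,20],[0,0,0,32,-1.3,0,20],[0,0,0,32,-1.3,0,20],[0,0,0,32,-1.3,0,20],[0,0,0,32,-1.3,0,20],[0,0,0,32,-1.3,0,20]]]' | tail -5
python3 -m inch '[[[0,0,0,6,-0.3,0,20],[0,0,0,6,-0.3,0,20],[0,0,0,6,-0.3,0,20],[0,0,0,6,-0.3,0,20]]]' | tail -5
python3 - <<'E'
from h import *
s,im,d=snap('top'); C=cloud('top',s,d);  X,Y,Z=np.moveaxis(C,-1,0)
for x,y in [(.488,.392),(.514,.222),(.345,.2925),(.538,-.361)]:
    m=(np.hypot(X-x,Y-y)<.055)&(Z>.015)&(Z<.06); print('cup',cv2.minEnclosingCircle(C[m][:,:2].astype(np.float32)) if m.sum()>3 else 0,m.sum())
goal(.5502,.0264,.023,85.65)
E
```

```text
clock: 15.73
position: [0.5373, -0.3626, 0.0292]
tool_rot: [-0.0, 0.733, 0.68, 0.002]
ft_force: [-1.9, 0.3, 5.4]
finger_gap: 0.439
clock: 16.4
position: [0.5379, -0.3635, 0.1513]
tool_rot: [0.002, 0.733, 0.68, 0.003]
ft_force: [-0.3, 0.1, -2.0]
finger_gap: 0.439
clock: 17.07
position: [0.5472, -0.0382, 0.1503]
tool_rot: [0.0, 0.732, 0.682, 0.002]
ft_force: [0.2, 1.7, -1.7]
finger_gap: 0.437
clock: 17.4
position: [0.5471, 0.0239, 0.1491]
tool_rot: [-0.001, 0.73, 0.683, 0.002]
ft_force: [-0.4, -0.3, -1.3]
finger_gap: 0.439
cup ((0.4881327152252197, 0.3906976580619812), 0.03397592902183533) 154
cup ((0.5135947465896606, 0.22181518375873566), 0.03325778618454933) 147
cup ((0.34383630752563477, 0.2927170395851135), 0.033209480345249176) 164
cup ((0.5376138687133789, -0.3610664904117584), 0.033416640013456345) 151
row [ 0.01 -0.03  0.08] [ 0.45  0.24 12.62] | pos [0.5474 0.0217 0.1492] yaw 86.0 F [-0.1 -0.3 -2.3] gap 0.438 t 17.4 j7 -0.29
```

```bash
python3 -m inch '[[[0,0,0.1,0.4,0.2,3,20],[0,0,0.1,0.4,0.2,6,20],[0,0,0.1,0.4,0.2,9,20],[0,0,0.1,0.4,0.2,11,20],[0,0,0.1,0.4,0.2,12,20],[0,0,0.1,0.4,0.2,12.5,20],[0,0,0.1,0.4,0.2,12.6,20],[0,0,0.1,0.4,0.2,12.6,20]]]' | tail -5
python3 -m inch '[[[0,0,0,0,0,0,20],[0,0,0,0,0,0,60],[0,0,0,0,0,0,60],[0,0,0,0,0,0,60],[0,0,0,0,0,-2,60],[0,0,0,0,0,-5,60],[0,0,0,0,0,-8,60],[0,0,0,0,0,-8,60]]]' | tail -5
python3 - <<'E'
from h import *
s,im,d=snap('wrist'); C=cloud('wrist',s,d); X,Y,Z=np.moveaxis(C,-1,0)
m=(np.hypot(X-.55,Y-.026)<.05)&(Z>.028)&(Z<.042); q=cv2.minEnclosingCircle(C[m][:,:2].astype(np.float32));print('race',m.sum(),q)
goal(.504,.0299,.019,85.65)
E
```

```text
clock: 18.12
position: [0.5505, 0.0248, 0.0237]
tool_rot: [0.0, 0.735, 0.678, 0.001]
ft_force: [-0.2, -0.1, -1.5]
finger_gap: 0.44
clock: 18.78
position: [0.5545, 0.0254, 0.1098]
tool_rot: [0.004, 0.735, 0.679, 0.005]
ft_force: [1.2, 0.9, 0.7]
finger_gap: 0.603
race 1157 ((0.5516864061355591, 0.024373091757297516), 0.020005440339446068)
row [ 0.11 -0.02 -0.04] [ 0.08 -5.02  8.78] | pos [0.5531 0.025  0.1073] yaw 85.4 F [-0.4  0.3 -1.1] gap 0.598 t 18.8 j7 -0.34
```

```bash
python3 -m inch '[[[0.1,0,0,0.1,-2.5,0,0],[0.1,0,0,0.1,-5,0,0],[0.1,0,0,0.1,-5,0,0],[0.1,0,0,0.1,-5,0,0],[0.1,0,0,0.1,-5,3,0],[0.1,0,0,0.1,-5,6,0],[0.1,0,0,0.1,-5,8,0],[0.1,0,0,0.1,-5,8.7,0]]]' | tail -5
python3 -m inch '[[[0,0,0,0,1.2,-0.2,0],[0,0,0,0,2.4,-0.2,0],[0,0,0,0,3.6,-0.2,0],[0,0,0,0,4.8,-0.2,0],[0,0,0,0,6,-0.2,0],[0,0,0,0,7,-0.2,0],[0,0,0,0,8,-0.2,0],[0,0,0,0,8.3,-0.2,0]]]' | tail -5
python3 - <<'E'
from h import *
x=np.array([.9971,-.0758]);o=np.array([.615,.0215]); p=o-.011*x; goal(p[0],p[1],.0195,85.65)
E
```

```text
clock: 19.5
position: [0.5023, 0.0298, 0.0164]
tool_rot: [-0.003, 0.735, 0.678, -0.001]
ft_force: [-0.1, -0.1, -0.2]
finger_gap: -0.002
clock: 20.17
position: [0.587, 0.023, 0.0183]
tool_rot: [-0.002, 0.735, 0.678, 0.0]
ft_force: [-1.1, 0.4, 0.7]
finger_gap: 0.001
row [-0.04 -0.04 -0.05] [ 0.07  1.7  -0.13] | pos [0.587  0.023  0.0183] yaw 85.4 F [-1.1  0.4  0.7] gap 0.001 t 20.2 j7 -0.42
```

```bash
python3 -m inch '[[[0,0,0,0,0.5,0,0],[0,0,0,0,1,0,0],[0,0,0,0,1.4,0,0],[0,0,0,0,1.7,0,0],[0,0,0,0,1.7,0,0],[0,0,0,0,1.7,0,0]]]' | tail -5
python3 -m inch '[[[0,0,0,0,-2,0,0],[0,0,0,0,-4,0,0],[0,0,0,0,-4,-3,50],[0,0,0,0,-4,-7,100],[0,0,0,0,-4,-11,100],[0,0,0,0,-4,-15,100],[0,0,0,0,-4,-18,100],[0,0,0,0,-4,-18,100]]]' | tail -5
python3 - <<'E'
from h import *
for n in ['wrist','scene']:
    s,im,d=snap(n,'x9'+n); C=cloud(n,s,d); print(n,[(np.round(r['confidence'],2),r['mask'].sum(),np.round(np.median(C[r['mask']],0),3)) for r in nets.masks_of(n,'race1')])
goal(.6262,.0959,.062,85.65)
E
```

```text
clock: 20.67
position: [0.601, 0.0219, 0.0176]
tool_rot: [-0.004, 0.735, 0.678, -0.002]
ft_force: [-7.0, -0.6, 3.3]
finger_gap: 0.002
clock: 21.33
position: [0.5669, 0.0253, 0.2054]
tool_rot: [0.0, 0.735, 0.678, 0.002]
ft_force: [1.2, 0.6, -0.1]
finger_gap: 0.85
wrist [(np.float64(0.61), np.int64(375), array([ 0.832,  0.009, -0.133])), (np.float64(0.56), np.int64(514), array([ 0.872, -0.002, -0.143]))]
scene [(np.float64(0.7), np.int64(203), array([ 0.862,  0.004, -0.146])), (np.float64(0.68), np.int64(23601), array([ 0.831, -0.01 , -0.169])), (np.float64(0.55), np.int64(220), array([ 0.827,  0.004, -0.138]))]
row [-0.13 -0.02 -0.05] [ 7.63  5.98 13.42] | pos [0.5621 0.0243 0.1967] yaw 85.4 F [-0.   0.4 -1.1] gap 1.001 t 21.5 j7 -0.3
```

View pics/x9wrist.png

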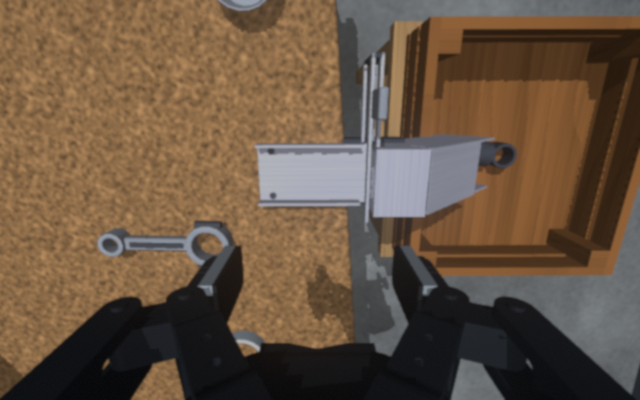

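```bash
python3 -m inch '[[[-0.1,0,0,7.6,6.3,6,100],[-0.1,0,0,7.6,6.3,6,100],[-0.1,0,0,7.6,6.3,6,100],[-0.1,0,0,7.6,6.3,6,100],[-0.1,0,0,7.6,6.3,6,100],[-0.1,0,0,7.6,6.3,6,100]]]' | tail -5
python3 - <<'E'
from h import *
s,im,d=snap('wrist'); C=cloud('wrist',s,d); X,Y,Z=np.moveaxis(C,-1,0); m=(X>.60)&(X<.66)&(abs(Y-.096)<.05)&(Z>.078)&(Z<.095)
q=cv2.minAreaRect(C[m][:,:2].astype(np.float32)); print(m.sum(),q)
goal(q[0][0],q[0][1],.062,85.65)
E
```

```text
clock: 22.03
position: [0.6292, 0.0947, 0.1347]
tool_rot: [-0.002, 0.735, 0.678, -0.002]
ft_force: [0.1, -0.6, 0.7]
finger_gap: 0.997
467 ((0.6263366341590881, 0.09668407589197159), (0.02519860491156578, 0.007438712753355503), 85.47395324707031)
row [-0.04 -0.01 -0.06] [ 0.22 -0.33  7.37] | pos [0.6297 0.0941 0.1357] yaw 85.4 F [ 1.  -0.4  1. ] gap 0.997 t 22.1 j7 -0.49
```

```bash
python3 -m inch '[[[0,0,0,0.2,-0.3,3,100],[0,0,0,0.2,-0.3,6,100],[0,0,0,0.2,-0.3,7.2,60],[0,0,0,0.2,-0.3,7.2,0],[0,0,0,0.2,-0.3,7.2,0],[0,0,0,0.2,-0.3,7.2,0],[0,0,0,0.2,-0.3,7.2,0],[0,0,0,0.2,-0.3,7.2,0]]]' 40 | tail -5
python3 -m inch '[[[0,0,0,0,0,0,0],[0,0,0,0,0,0,0],[0,0,0,0,0,0,0],[0,0,0,-1,0,0,0],[0,0,0,-2,0,0,0],[0,0,0,-3,0,0,0],[0,0,0,-4,0,0,0],[0,0,0,-5,0,0,0]]]' | tail -5
python3 - <<'E'
from h import *
goal(.6205,.0211,.062,85.65)
E
```

```text
clock: 22.75
position: [0.6277, 0.0966, 0.0655]
tool_rot: [-0.001, 0.735, 0.678, 0.0]
ft_force: [0.1, -0.2, 0.5]
finger_gap: 0.145
clock: 23.42
position: [0.6229, 0.0481, 0.0656]
tool_rot: [-0.002, 0.735, 0.679, 0.0]
ft_force: [-3.8, 3.6, 0.5]
finger_gap: 0.085
row [-0.02 -0.04 -0.04] [-2.71 -0.03  0.35] | pos [0.6229 0.0481 0.0656] yaw 85.5 F [-3.8  3.6  0.5] gap 0.085 t 23.4 j7 -0.45
```

```bash
python3 -m inch '[[[0,0,0,-1,0,0,0],[0,0,0,-2,0,0,0],[0,0,0,-2.6,0,0,0],[0,0,0,-2.9,0,0,0],[0,0,0,-3.2,0,0,0],[0,0,0,-3.4,0,0,0],[0,0,0,-3.5,0,0,0],[0,0,0,-3.5,0,0,0]]]' | tail -5
python3 - <<'E'
from h import *
goal(.6205,.0211,.062,85.65)
E
```

```text
clock: 24.08
position: [0.6209, 0.0217, 0.0656]
tool_rot: [-0.005, 0.733, 0.68, 0.005]
ft_force: [1.6, 16.3, -6.5]
finger_gap: 0.085
row [ 0.   -0.17  0.02] [-0.07 -0.03  0.36] | pos [0.6209 0.0217 0.0656] yaw 85.7 F [ 1.6 16.3 -6.5] gap 0.085 t 24.1 j7 -0.39
```

```bash
python3 -m inch '[[[0,0,0,0,0,0,60],[0,0,0,0,0,0,60],[0,0,0,0,0,0,60],[0,0,0,0,0,0,60],[0,0,0,0,0,-4,100],[0,0,0,0,0,-8,100],[0,0,0,0,0,-11,100],[0,0,0,0,0,-11,100]]]' | tail -5
python3 - <<'E'
from h import *
s,im,d=snap('wrist'); C=cloud('wrist',s,d); X,Y,Z=np.moveaxis(C,-1,0); m=(X>.60)&(X<.66)&(abs(Y-.02)<.05)&(Z>.078)&(Z<.095)
q=cv2.minAreaRect(C[m][:,:2].astype(np.float32)); print(m.sum(),q, 'shutter',(q[0][0]-.615)*.0758+(q[0][1]-.0215)*.9971)
goal(.488,.391,.16,85.65)
E
```

```text
clock: 24.75
position: [0.6251, 0.0193, 0.1834]
tool_rot: [-0.0, 0.734, 0.68, 0.009]
ft_force: [1.5, 0.6, 0.5]
finger_gap: 1.005
319 ((0.620853841304779, 0.021385997533798218), (0.02580885961651802, 0.007427642587572336), 85.4571304321289) shutter 0.00033004931185245755
row [ 0.1  -0.16 -0.01] [ 36.03 -16.38   2.37] | pos [0.6236 0.019  0.1802] yaw 85.6 F [-0.2 -0.1 -0.5] gap 1.002 t 24.8 j7 -0.33
```

```bash
python3 -m inch '[[[0.1,-0.2,0,28,-12.7,0,100],[0.1,-0.2,0,28,-12.7,0,100],[0.1,-0.2,0,28,-12.7,0,100],[0.1,-0.2,0,28,-12.7,0,100],[0.1,-0.2,0,28,-12.7,0,100],[0.1,-0.2,0,28,-12.7,0,100],[0.1,-0.2,0,28,-12.7,0,100],[0.1,-0.2,0,28,-12.7,0,100]]]' | tail -5
python3 -m inch '[[[0,0,0,8,-3.7,0,100],[0,0,0,8,-3.7,0,100],[0,0,0,8,-3.7,0,100],[0,0,0,8,-3.7,0,100],[0,0,0,8,-3.7,0,100]]]' | tail -5
cat >> h.py <<'E'
def cup(x,y,z0=.018,z1=.03):
    s,im,d=snap('wrist'); C=cloud('wrist',s,d); X,Y,Z=np.moveaxis(C,-1,0)
    m=(np.hypot(X-x,Y-y)<.06)&(Z>z0)&(Z<z1)
    q=cv2.minEnclosingCircle(C[m][:,:2].astype(np.float32)) if m.sum()>5 else ((x,y),0)
    print('cup',m.sum(),np.round(q[0],4),round(q[1],4),'ztop',np.percentile(Z[m],95) if m.any() else 0); return q[0]
E
python3 - <<'E'
from h import *
c=cup(.488,.391)
goal(*c,.010,85.65)
E
```

```text
clock: 25.47
position: [0.5142, 0.3143, 0.1826]
tool_rot: [-0.0, 0.731, 0.682, -0.001]
ft_force: [-1.1, 0.9, 0.3]
finger_gap: 1.002
clock: 25.88
position: [0.4823, 0.3964, 0.1816]
tool_rot: [-0.0, 0.73, 0.683, -0.002]
ft_force: [0.5, 0.2, -0.3]
finger_gap: 0.999
cup 959 [0.4879 0.3908] 0.0333 ztop 0.025751690684804842
row [-0.03  0.04  0.07] [-0.33  0.51 17.16] | pos [0.4835 0.395  0.1816] yaw 86.0 F [-0.5  0.6  0.3] gap 1.004 t 25.9 j7 -1.04
```

```bash
python3 -m inch '[[[0,0,0,-0.3,0.5,4,100],[0,0,0,-0.3,0.5,7,100],[0,0,0,-0.3,0.5,9,100],[0,0,0,-0.3,0.5,10,100],[0,0,0,-0.3,0.5,10,100],[0,0,0,-0.3,0.5,10,100]]]' | tail -5
python3 - <<'E'
from h import *
goal(.4879,.3908,.010,85.65)
E
```

```text
clock: 26.43
position: [0.4891, 0.3904, 0.0819]
tool_rot: [0.0, 0.732, 0.681, -0.002]
ft_force: [-0.6, 0.8, 0.9]
finger_gap: 0.994
row [-0.02  0.04  0.05] [ 0.05 -0.1   7.19] | pos [0.4891 0.3904 0.0819] yaw 85.9 F [-0.6  0.8  0.9] gap 0.994 t 26.4 j7 -1.08
```

```bash
python3 -m inch '[[[0,0,0,0,-0.1,3,100],[0,0,0,0,-0.1,6,100],[0,0,0,0,-0.1,7.2,100],[0,0,0,0,-0.1,7.2,60],[0,0,0,0,-0.1,7.2,60],[0,0,0,0,-0.1,7.2,60],[0,0,0,0,-0.1,7.2,60],[0,0,0,0,-0.1,7.2,60]]]' 40 | tail -5
python3 -m inch '[[[0,0,0,0,0,-1,60],[0,0,0,0,0,-2,60],[0,0,0,0,0,-4,60],[0,0,0,0,0,-7,60],[0,0,0,0,0,-10,60],[0,0,0,0,0,-10,60]]]' | tail -5
python3 - <<'E'
from h import *
s,im,d=snap('wrist','w10')
goal(.5138,.222,.1,85.65)
E
```

```text
clock: 27.1
position: [0.489, 0.3914, 0.0118]
tool_rot: [0.001, 0.732, 0.681, -0.0]
ft_force: [0.5, 0.0, 3.4]
finger_gap: 0.741
clock: 27.6
position: [0.4916, 0.395, 0.1197]
tool_rot: [0.001, 0.732, 0.681, 0.006]
ft_force: [1.0, 1.6, -0.6]
finger_gap: 0.738
row [ 0.08 -0.05  0.05] [-16.99   3.51   1.65] | pos [0.4908 0.3939 0.117 ] yaw 85.9 F [-0.7 -0.7 -1.6] gap 0.736 t 27.6 j7 -1.07
```

View pics/w10.png

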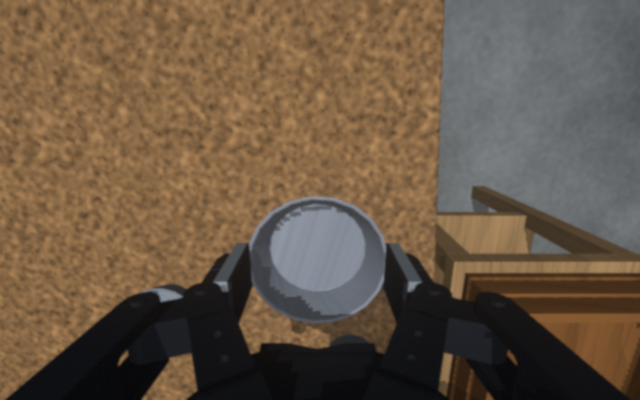

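```bash
python3 -m inch '[[[0,0,0,-17,3.5,2,60],[0,0,0,-17,3.5,2,60],[0,0,0,-17,3.5,2,60],[0,0,0,-17,3.5,2,60],[0,0,0,-17,3.5,2,60],[0,0,0,-17,3.5,2,60],[0,0,0,-17,3.5,2,60],[0,0,0,-17,3.5,2,60]]]' | tail -5
python3 - <<'E'
from h import *
goal(.5138,.2218,.024,85.65)
s,im,d=snap('scene'); C=cloud('scene',s,d); X,Y,Z=np.moveaxis(C,-1,0)
for x,y in [(.514,.222),(.345,.2925),(.538,-.361)]:
    m=(np.hypot(X-x,Y-y)<.06)&(Z>.015)&(Z<.03); print('cup',cv2.minEnclosingCircle(C[m][:,:2].astype(np.float32)) if m.sum()>3 else 0,m.sum())
E
```

```text
clock: 28.32
position: [0.5131, 0.2236, 0.0967]
tool_rot: [0.001, 0.731, 0.682, 0.004]
ft_force: [0.1, 0.1, -1.5]
finger_gap: 0.734
row [ 0.08 -0.06  0.07] [-0.21  0.03  7.27] | pos [0.5131 0.2236 0.0967] yaw 86.0 F [ 0.1  0.1 -1.5] gap 0.734 t 28.3 j7 -0.75
cup ((0.5137394666671753, 0.22109918296337128), 0.03473285958170891) 115
cup ((0.34255412220954895, 0.29238757491111755), 0.03522316366434097) 111
cup ((0.5375306010246277, -0.36014050245285034), 0.03380787745118141) 182
```

```bash
python3 -m inch '[[[0,0,0,-0.2,0,3,60],[0,0,0,-0.2,0,5,60],[0,0,0,-0.2,0,6,60],[0,0,0,-0.2,0,6.5,60],[0,0,0,-0.2,0,6.8,60],[0,0,0,-0.2,0,7.1,60],[0,0,0,-0.2,0,7.3,60],[0,0,0,-0.2,0,7.3,60]]]' | tail -5
python3 - <<'E'
from h import *
goal(.5138,.2218,.024,85.65)
E
```

```text
clock: 29.03
position: [0.5139, 0.2226, 0.0242]
tool_rot: [0.001, 0.731, 0.682, 0.005]
ft_force: [-0.1, -0.3, -1.3]
finger_gap: 0.739
row [ 0.09 -0.07  0.08] [-0.08  0.    0.02] | pos [0.5139 0.2226 0.0242] yaw 86.1 F [-0.1 -0.3 -1.3] gap 0.739 t 29.0 j7 -0.82
```

Aligned and not yet touching; release, rise, check the nest.

```bash
python3 -m inch '[[[0,0,0,-0.1,0,0.2,60],[0,0,0,-0.1,0,0.2,100],[0,0,0,-0.1,0,0.2,100],[0,0,0,-0.1,0,0.2,100],[0,0,0,-0.1,0,-3,100],[0,0,0,-0.1,0,-7,100],[0,0,0,-0.1,0,-11,100],[0,0,0,-0.1,0,-14,100]]]' | tail -5
python3 - <<'E'
from h import *
s,im,d=snap('wrist','w11'); 
cup(.5138,.222,.024,.045)
goal(.344,.2926,.16,85.65)
E
```

```text
clock: 29.7
position: [0.5132, 0.2217, 0.1676]
tool_rot: [0.001, 0.731, 0.683, 0.006]
ft_force: [2.1, 0.2, -0.5]
finger_gap: 0.998
cup 1352 [0.5138 0.2219] 0.0333 ztop 0.034593888787812575
row [ 0.21 -0.11  0.08] [  5.76 -17.64   0.76] | pos [0.5159 0.2229 0.1703] yaw 86.1 F [0.3 0.6 0.6] gap 1.002 t 29.8 j7 -0.69
```

View pics/w11.png

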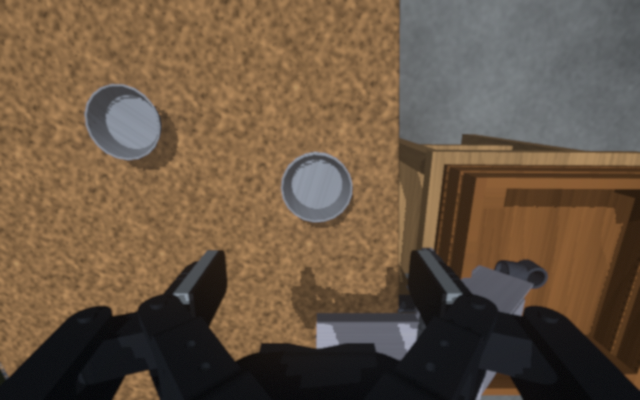

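```bash
python3 -m inch '[[[0.2,-0.1,0,5.6,-17.3,0,100],[0.2,-0.1,0,5.6,-17.3,0,100],[0.2,-0.1,0,5.6,-17.3,0,100],[0.2,-0.1,0,5.6,-17.3,0,100],[0.2,-0.1,0,5.6,-17.3,0,100],[0.2,-0.1,0,5.6,-17.3,0,100],[0.2,-0.1,0,5.6,-17.3,0,100]]]' | tail -5
python3 - <<'E'
from h import *
c=cup(.344,.2926); goal(*c,.0105,85.65)
E
```

```text
clock: 30.38
position: [0.3473, 0.2903, 0.1676]
tool_rot: [0.001, 0.731, 0.683, 0.001]
ft_force: [1.1, -1.1, -1.1]
finger_gap: 1.005
cup 1062 [0.3442 0.2924] 0.0334 ztop 0.025594125328756604
row [ 0.02 -0.    0.07] [ 0.22 -0.44 15.71] | pos [0.3482 0.2899 0.1676] yaw 86.0 F [ 0.3 -0.8  0.1] gap 1.005 t 30.4 j7 -0.77
```

```bash
python3 -m inch '[[[0,0,0,0.2,-0.4,4,100],[0,0,0,0.2,-0.4,7,100],[0,0,0,0.2,-0.4,8.5,100],[0,0,0,0.2,-0.4,9,100],[0,0,0,0.2,-0.4,9,100],[0,0,0,0.2,-0.4,9,100]]]' | tail -5
python3 - <<'E'
from h import *
goal(.3442,.2924,.0105,85.65)
E
```

```text
clock: 30.93
position: [0.3455, 0.2924, 0.078]
tool_rot: [-0.0, 0.732, 0.682, 0.001]
ft_force: [0.4, -0.1, -0.5]
finger_gap: 1.0
row [ 0.01 -0.02  0.06] [-0.01 -0.14  6.75] | pos [0.3455 0.2924 0.078 ] yaw 85.9 F [ 0.4 -0.1 -0.5] gap 1.0 t 30.9 j7 -0.94
```

```bash
python3 -m inch '[[[0,0,0,0,-0.1,3,100],[0,0,0,0,-0.1,6,100],[0,0,0,0,-0.1,6.7,100],[0,0,0,0,-0.1,6.7,60],[0,0,0,0,-0.1,6.7,60],[0,0,0,0,-0.1,6.7,60],[0,0,0,0,-0.1,6.7,60],[0,0,0,0,-0.1,6.7,60]]]' 40 | tail -5
python3 -m inch '[[[0,0,0,0,0,-1,60],[0,0,0,0,0,-2,60],[0,0,0,0,0,-4,60],[0,0,0,0,0,-7,60],[0,0,0,0,0,-10,60],[0,0,0,0,0,-10,60]]]' | tail -5
python3 -m inch '[[[0,0,0,-5.7,17.2,0,60],[0,0,0,-5.7,17.2,0,60],[0,0,0,-5.7,17.2,0,60],[0,0,0,-5.7,17.2,0,60],[0,0,0,-5.7,17.2,0,60],[0,0,0,-5.7,17.2,0,60],[0,0,0,-5.7,17.2,0,60],[0,0,0,-5.7,17.2,0,60]]]' | tail -5
python3 - <<'E'
from h import *
s,im,d=snap('scene'); C=cloud('scene',s,d); X,Y,Z=np.moveaxis(C,-1,0)
for x,y in [(.514,.222),(.538,-.361)]:
    m=(np.hypot(X-x,Y-y)<.06)&(Z>.015)&(Z<.04); print('cup',cv2.minEnclosingCircle(C[m][:,:2].astype(np.float32)) if m.sum()>3 else 0,m.sum(),Z[m].max())
goal(.5138,.222,.033,85.65)
E
```

```text
clock: 31.6
position: [0.3452, 0.2932, 0.0132]
tool_rot: [0.001, 0.732, 0.682, 0.002]
ft_force: [-4.7, -2.2, 7.5]
finger_gap: 0.738
clock: 32.1
position: [0.3485, 0.2965, 0.1197]
tool_rot: [0.003, 0.732, 0.682, 0.007]
ft_force: [0.2, 1.0, -0.2]
finger_gap: 0.737
clock: 32.77
position: [0.5152, 0.2284, 0.1222]
tool_rot: [0.003, 0.731, 0.682, 0.007]
ft_force: [-0.5, 0.4, -0.6]
finger_gap: 0.734
cup ((0.5136635303497314, 0.22185219824314117), 0.034634508192539215) 354 0.03713589041787048
cup ((0.5373412370681763, -0.3602927327156067), 0.03340623155236244) 178 0.028224509813262126
row [ 0.17 -0.07  0.09] [-0.72 -0.19  8.91] | pos [0.5148 0.2286 0.1222] yaw 86.1 F [-0.2  0.2 -0.7] gap 0.74 t 32.8 j7 -0.77
```

```bash
python3 -m inch '[[[0.2,0,0,-0.7,-0.2,3,60],[0.2,0,0,-0.7,-0.2,5,60],[0.2,0,0,-0.7,-0.2,6,60],[0.2,0,0,-0.7,-0.2,7,60],[0.2,0,0,-0.7,-0.2,7.8,60],[0.2,0,0,-0.7,-0.2,8.3,60],[0.2,0,0,-0.7,-0.2,8.7,60],[0.2,0,0,-0.7,-0.2,8.7,60]]]' | tail -5
python3 - <<'E'
from h import *
goal(.5138,.222,.034,85.65)
E
```

```text
clock: 33.48
position: [0.5136, 0.2224, 0.035]
tool_rot: [-0.003, 0.731, 0.683, 0.001]
ft_force: [-0.2, 0.5, -0.5]
finger_gap: 0.74
row [-0.04 -0.07  0.09] [-0.04  0.03  0.09] | pos [0.5136 0.2224 0.035 ] yaw 86.1 F [-0.2  0.5 -0.5] gap 0.74 t 33.5 j7 -0.82
```

```bash
python3 -m inch '[[[0,0,0,0,0,0.2,60],[0,0,0,0,0,0.2,100],[0,0,0,0,0,0.2,100],[0,0,0,0,0,0.2,100],[0,0,0,0,0,-3,100],[0,0,0,0,0,-7,100],[0,0,0,0,0,-11,100],[0,0,0,0,0,-15,100]]]' | tail -5
python3 - <<'E'
from h import *
cup(.5138,.222,.024,.055)
goal(.5375,-.361,.18,85.65)
E
python3 -m inch '[[[0,0,0,-29,3.4,0,100],[0,0,0,-29,3.4,0,100],[0,0,0,-29,3.4,0,100],[0,0,0,-29,3.4,0,100],[0,0,0,-29,3.4,0,100],[0,0,0,-29,3.4,0,100],[0,0,0,-29,3.4,0,100],[0,0,0,-29,3.4,0,100]]]' | tail -5
python3 -m inch '[[[0,0,0,-28.5,3.4,0,100],[0,0,0,-28.5,3.4,0,100],[0,0,0,-28.5,3.4,0,100],[0,0,0,-28.5,3.4,0,100],[0,0,0,-28.5,3.4,0,100],[0,0,0,-28.5,3.4,0,100],[0,0,0,-28.5,3.4,0,100],[0,0,0,-28.5,3.4,0,100]]]' | tail -5
python3 - <<'E'
from h import *
c=cup(.5375,-.361); goal(*c,.0105,85.65)
E
```

```text
clock: 34.15
position: [0.5135, 0.2216, 0.1868]
tool_rot: [-0.003, 0.73, 0.683, 0.001]
ft_force: [1.6, 0.2, -0.0]
finger_gap: 1.002
cup 3610 [0.5134 0.2221] 0.0334 ztop 0.04151480746272843
row [ 0.1  -0.12  0.1 ] [-58.26   5.89   0.96] | pos [0.5177 0.2241 0.1953] yaw 86.2 F [3.6 2.2 5.7] gap 1.002 t 34.2 j7 -0.7
clock: 34.87
position: [0.5321, -0.0786, 0.1923]
tool_rot: [0.001, 0.735, 0.678, 0.005]
ft_force: [0.2, -1.2, -0.7]
finger_gap: 0.999
clock: 35.53
position: [0.5402, -0.3756, 0.1897]
tool_rot: [0.003, 0.739, 0.674, 0.003]
ft_force: [-2.3, -1.5, -0.9]
finger_gap: 0.998
cup 961 [ 0.5381 -0.3614] 0.0334 ztop 0.025672007080993986
row [ 0.09 -0.04 -0.17] [ 1.06 -0.52 17.91] | pos [ 0.5407 -0.373   0.1896] yaw 84.8 F [ 0.4 -1.6 -1.2] gap 1.002 t 35.6 j7 0.3
```

```bash
python3 -m inch '[[[0,0,-0.2,1,-0.4,4,100],[0,0,-0.2,1,-0.4,7,100],[0,0,-0.2,1,-0.4,10,100],[0,0,-0.2,1,-0.4,11,100],[0,0,-0.2,1,-0.4,11,100],[0,0,-0.2,1,-0.4,11,100]]]' | tail -5
python3 - <<'E'
from h import *
goal(.5381,-.3614,.0105,85.65)
E
```

```text
clock: 36.08
position: [0.5393, -0.3618, 0.0804]
tool_rot: [0.002, 0.732, 0.681, 0.005]
ft_force: [-0.3, -1.1, 1.2]
finger_gap: 1.0
row [ 0.1  -0.04  0.04] [ 0.01 -0.19  6.99] | pos [ 0.5393 -0.3618  0.0804] yaw 85.9 F [-0.3 -1.1  1.2] gap 1.0 t 36.1 j7 0.27
```

```bash
python3 -m inch '[[[0.1,0,0,0,-0.1,3,100],[0.1,0,0,0,-0.1,6,100],[0.1,0,0,0,-0.1,7,100],[0.1,0,0,0,-0.1,7,60],[0.1,0,0,0,-0.1,7,60],[0.1,0,0,0,-0.1,7,60],[0.1,0,0,0,-0.1,7,60],[0.1,0,0,0,-0.1,7,60]]]' 40 | tail -5
python3 -m inch '[[[0,0,0,0,0,-1,60],[0,0,0,0,0,-2,60],[0,0,0,0,0,-5,60],[0,0,0,0,0,-9,60],[0,0,0,0,0,-12,60],[0,0,0,0,0,-15,60],[0,0,0,0,0,-16,60],[0,0,0,0,0,-16,60]]]' | tail -5
python3 -m inch '[[[0,0,0,29,-3.4,0,60],[0,0,0,29,-3.4,0,60],[0,0,0,29,-3.4,0,60],[0,0,0,29,-3.4,0,60],[0,0,0,29,-3.4,0,60],[0,0,0,29,-3.4,0,60],[0,0,0,29,-3.4,0,60],[0,0,0,29,-3.4,0,60]]]' | tail -5
python3 - <<'E'
from h import *
s,im,d=snap('scene'); C=cloud('scene',s,d); X,Y,Z=np.moveaxis(C,-1,0)
m=(np.hypot(X-.514,Y-.222)<.09)&(Z>.02)&(Z<.05); print('stack',cv2.minEnclosingCircle(C[m][:,:2].astype(np.float32)),m.sum())
goal(.5136,.222,.10,85.65)
E
```

```text
clock: 36.75
position: [0.5406, -0.3624, 0.0129]
tool_rot: [0.001, 0.732, 0.681, 0.002]
ft_force: [0.4, 0.5, 5.5]
finger_gap: 0.733
clock: 37.42
position: [0.542, -0.3636, 0.1774]
tool_rot: [0.004, 0.732, 0.681, 0.003]
ft_force: [-0.9, 0.5, -0.8]
finger_gap: 0.729
clock: 38.08
position: [0.5275, -0.0606, 0.1753]
tool_rot: [0.002, 0.728, 0.686, 0.003]
ft_force: [-0.6, 1.0, -1.5]
finger_gap: 0.732
stack ((0.5138697028160095, 0.22201676666736603), 0.035281307995319366) 424
row [0.09 0.01 0.15] [28.63 -3.29  7.47] | pos [ 0.5279 -0.0657  0.1752] yaw 86.4 F [-0.3 -0.3 -1. ] gap 0.73 t 38.1 j7 -0.09
```

```bash
python3 -m inch '[[[0.1,0,0.1,28.6,-3.3,5,60],[0.1,0,0.1,28.6,-3.3,5,60],[0.1,0,0.1,28.6,-3.3,5,60],[0.1,0,0.1,28.6,-3.3,5,60],[0.1,0,0.1,28.6,-3.3,5,60],[0.1,0,0.1,28.6,-3.3,5,60],[0.1,0,0.1,28.6,-3.3,5,60],[0.1,0,0.1,28.6,-3.3,5,60]]]' | tail -5
python3 -m inch '[[[0,0,0,0,0,0,60],[0,0,0,0,0,0,60]]]' | tail -5
python3 - <<'E'
from h import *
goal(.5136,.222,.043,85.65)
E
```

```text
clock: 38.8
position: [0.5095, 0.2294, 0.1227]
tool_rot: [-0.003, 0.729, 0.685, -0.0]
ft_force: [-1.2, 0.5, -0.7]
finger_gap: 0.729
clock: 38.97
position: [0.5081, 0.2297, 0.1209]
tool_rot: [-0.004, 0.728, 0.686, -0.002]
ft_force: [0.2, -0.7, -1.7]
finger_gap: 0.731
row [-0.1  -0.04  0.18] [-0.77  0.67  7.79] | pos [0.5081 0.2297 0.1209] yaw 86.6 F [ 0.2 -0.7 -1.7] gap 0.731 t 39.0 j7 -0.76
```

```bash
python3 -m inch '[[[-0.1,0,0.2,-0.7,0.6,2,60],[-0.1,0,0.2,-0.7,0.6,4,60],[-0.1,0,0.2,-0.7,0.6,5,60],[-0.1,0,0.2,-0.7,0.6,6,60],[-0.1,0,0.2,-0.7,0.6,6.8,60],[-0.1,0,0.2,-0.7,0.6,7.4,60],[-0.1,0,0.2,-0.7,0.6,7.6,60],[-0.1,0,0.2,-0.7,0.6,7.6,60]]]' | tail -5
python3 - <<'E'
from h import *
goal(.5136,.222,.043,85.65)
E
```

```text
clock: 39.63
position: [0.513, 0.2227, 0.0448]
tool_rot: [-0.001, 0.734, 0.679, 0.001]
ft_force: [-0.1, -0.3, -1.2]
finger_gap: 0.731
row [-0.   -0.04 -0.02] [-0.06  0.07  0.18] | pos [0.513  0.2227 0.0448] yaw 85.6 F [-0.1 -0.3 -1.2] gap 0.731 t 39.6 j7 -0.83
```

```bash
python3 -m inch '[[[0,0,0,-0.1,0.1,0.2,60],[0,0,0,-0.1,0.1,0.3,60],[0,0,0,-0.1,0.1,0.3,100],[0,0,0,-0.1,0.1,0.3,100],[0,0,0,-0.1,0.1,0.3,100],[0,0,0,-0.1,0.1,-4,100],[0,0,0,-0.1,0.1,-8,100],[0,0,0,-0.1,0.1,-15,100]]]' | tail -5
python3 -m inch '[[[0,0,0,0,0,-4,100],[0,0,0,0,0,-4,100],[0,0,0,0,0,-4,100],[0,0,0,0,0,-4,100]]]' | tail -5
python3 - <<'E'
from h import *
cup(.5138,.222,.024,.06)
cup(.5138,.222,.045,.06)
s,im,d=snap('wrist','w12'); s,im,d=snap('scene','s12'); C=cloud('scene',s,d); X,Y,Z=np.moveaxis(C,-1,0)
m=(X>.59)&(X<.66)&(abs(Y-.02)<.05)&(Z>.065)&(Z<.1); print('tab',np.round(np.median(C[m],0),3))
for t in ['cup1','race1','good_race','con_rod','gasket1','shift_knob']:
    print(t,[(round(r['confidence'],2),np.round(np.median(C[r['mask']],0),3).tolist()) for r in nets.masks_of('scene',t) if r['confidence']>.4])
goal(.5,.22,.2)
E
```

```text
clock: 40.3
position: [0.5131, 0.2213, 0.1676]
tool_rot: [-0.002, 0.734, 0.679, 0.001]
ft_force: [1.8, -0.9, 0.1]
finger_gap: 1.004
clock: 40.63
position: [0.5131, 0.2209, 0.2075]
tool_rot: [-0.001, 0.734, 0.679, 0.001]
ft_force: [-0.3, 0.7, -0.7]
finger_gap: 1.002
cup 3458 [0.5132 0.2221] 0.0334 ztop 0.04995537986297781
cup 770 [0.5133 0.2218] 0.0332 ztop 0.0511749221087005
tab [0.622 0.017 0.084]
cup1 [(0.9, [0.509, 0.23, 0.036]), (0.73, [0.831, -0.011, -0.169]), (0.62, [0.522, 0.196, 0.018]), (0.61, [0.532, 0.197, 0.037])]
race1 [(0.77, [0.863, -0.003, -0.146]), (0.73, [0.827, 0.0, -0.136])]
good_race [(0.54, [0.445, -0.216, 0.015])]
con_rod []
gasket1 [(0.9, [0.338, -0.395, 0.003]), (0.75, [0.383, -0.411, 0.001])]
shift_knob [(0.66, [0.336, -0.174, 0.039])]
row [-0.03 -0.04  0.  ] [-0.22 -1.29  0.73] | pos [0.513  0.2212 0.2073] yaw 85.6 F [-0.2  0.4 -0.2] gap 0.997 t 41.1 j7 -0.7
```

View pics/s12.png

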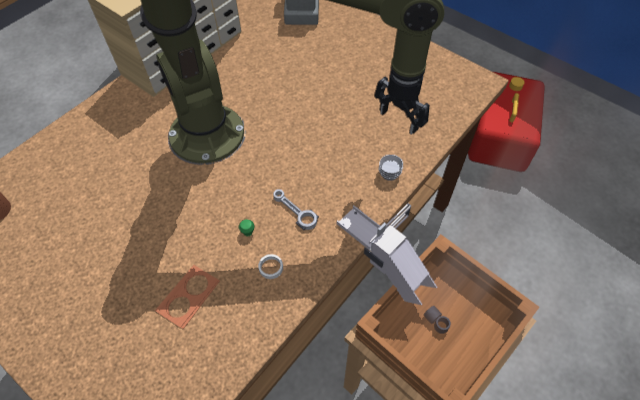

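```bash
python3 -c "
from bench import job; print(job.sign_off())"
```

```text
the job is handed in; nothing more can be done
None
```

The job is handed in, and my last checks found everything as asked. It used about 41 s of the 210 s.

- **Shutter:** it stood about 29 mm open at the start. I opened it to its stop (0.075 m), and after the races were through I shut it against its stop, where it measured about 0.000 m.
- **Races:** only two were there. I stood each on the apron and pushed it in under the overhang. Both show in the crate, at about z = -0.14 m.
- **Cups:** all four are nested upright on the cork at (0.513, 0.222), well clear of the apron. The top rim measured about 50 mm high, where four nested cups should give 48 to 54 mm.
- **Bystanders:** the chrome race, gaskets and shift knob measured within about 8 mm of where they started, which I put down to camera noise. The network missed the connecting rod in the last picture, but it can be seen there in its place.

One reading disagreed slightly: in the last scene picture the shutter tab measured about 4 mm off its shut position. The scene camera was already about 2 mm off on the tab at the start, so I went by the wrist reading and the firm contact at the stop. I saw no cup knocked aside during the run.

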